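# Press a filter cartridge shut in the bench locking pliers and free it

### The job

Set the steel filter cartridge in the nest of the bench-mounted locking pliers, its loose end cap towards the moving jaw. Push the long handle gently until the pliers go over centre and stay locked by themselves, so that the cap is pressed fully home, and take the hand off; then flick the release lever so that the jaw opens well clear, and leave the cartridge lying in the nest. Do not ram the handle on its stop, and leave the other things on the bench alone.

Things in the scene. Friction and masses are not known exactly. Their poses are not given: they have to be found in the camera images.
- cartridge_mid (a point): centre of the cartridge's square steel housing: 44 mm long (its x axis), 30 mm wide, 30 mm high; lies loose on the bench, 340 g with its cap. The housing's centre is 15 mm over its underside. The end cap sticks out at its -x end. Grasp it across the 30 mm width (its y axis)
- cap_face (a point): centre of the outer face of the end cap's boss, on the cartridge's axis, 35 mm from the housing's centre in -x while the cap stands proud (28.5 mm square, 5 mm thick flange, then a 13 mm round boss 3 mm long), 30 mm when it is home
- cap (a joint): how far the end cap has been pressed in: 0 = stands 5 mm proud of the housing, 0.005 m = fully home; stiff, it takes some 20 to 35 N and stays where it is pressed
- press: locking pliers lying flat, fixed on a grey base plate 98 x 252 x 12 mm. Origin on the bench under the pliers; x from the moving side (moving jaw, long handle) to the fixed side, y from the jaws to the handle ends. Jaws and handles lie 20 to 52 mm over the bench (mid 36), brackets on the fixed handle reach 62. The pivots are stiff: handle and jaw stay where left
- nest (a point): centre of the nest's floor, 21 mm over the bench, fixed in the press, axes as the press: two guide rails along x, 33.5 mm apart, tops 8 mm over the floor. The cartridge lies here with its x along press x, cap towards -x; it touches the anvil when its centre is 1.2 mm in +x of this point, and may lie up to 5 mm back from there
- jaw_tip (a point): tip of the rounded steel nose on the moving jaw (13 mm across), 36 mm over the bench; it swings in press +x to press on the cap's boss, 18 to 35 mm from where it stands open to where it locks
- anvil: round rubber-faced anvil on the fixed jaw, 21 mm across, sprung in press +x (40 N/mm); origin at the centre of its face, 36 mm over the bench
- grip (a point): middle of the outer face (it looks to press -x) of the black grip on the long handle; grip 62 mm long, 27 mm high. Pushed in press +x it closes the pliers by an arc of 150 mm radius, 38 to 56 mm long. The over-centre point differs by 20 mm with hidden settings and must be felt: 1 to 5 N free, 6 to 18 N on cap and anvil, then near 0 N as the handle runs on 2 mm to a hard stop
- tail (a point): middle of the inner face (it looks to press +x) of the release lever's tail, a steel strip sticking out 40 mm behind the handle's end, 16 mm high, free space beside it. Push it in press -x with 1 to 10 N: the first 5 to 15 mm break the lock and the handle springs out; going on, 50 to 80 mm in all, carries handle and jaw wide open
- release (a joint): turn of the release lever on the handle: 0 at rest, positive when its tail is pushed in press -x, stop at 0.18 rad; a weak spring returns it
- timer: bystander: flat bench timer 60x70x16 mm
- dish: bystander: petri dish, 62 mm across, 13 mm high
- dropper: bystander: dropper bottle, 24 mm across, 62 mm high
- small_bottle_1: bystander: white bottle, 21 mm across, 54 mm high
- small_bottle_2: bystander: white bottle, 20 mm across, 54 mm high
- tweezers: bystander: steel forceps, 128 mm long
- pen: bystander: marker pen, 135 mm long
Mind the look-alikes: they are no part of the job. Leave any yellow look-alike of the part that bears cartridge_mid alone.

How it is judged:
On the way, in this order (a step that is already met when the one before it is completed fails the run):
1. the cartridge lies in the nest, level, its cap still proud (x of cartridge_mid in the frame of nest between -0.009 and 0.004 m and y of cartridge_mid in the frame of nest between -0.003 and 0.003 m and z of cartridge_mid in the frame of nest below 0.018 m and value of joint cap below 0.0015 m and contact force between the fingers and cartridge below 0.3 N), for 0.2 s.
2. the pliers hold the cartridge locked by themselves, cap home, no hand on them (contact force between anvil and cartridge above 20 N and value of joint cap above 0.0042 m and contact force between each of the fingers, the arm and press below 0.5 N), for 0.4 s.
3. the release lever is flicked (value of joint release above 0.04 rad).
4. the grip on the cartridge is gone (contact force between anvil and cartridge below 4 N), for 0.1 s.
At the end, for the whole second after the job is handed in: the cap is pressed at least 4.2 of its 5 mm home, the moving jaw's nose stands more than 6 mm off the cap, the anvil no longer presses on the cartridge (under 4 N), and the cartridge lies in the nest (within 3 mm across, -9 to +4 mm along, on the floor within 3 mm) (value of joint cap above 0.0042 m and distance between jaw_tip and cap_face above 0.006 m and contact force between anvil and cartridge below 4 N and x of cartridge_mid in the frame of nest between -0.009 and 0.004 m and y of cartridge_mid in the frame of nest between -0.003 and 0.003 m and z of cartridge_mid in the frame of nest below 0.018 m); the robot touches nothing.
It fails at once if the robot rams the pliers: more than 30 N on any part of them (contact force between any of the fingers, the arm and press above 30 N).
It fails at once if a bystander is pushed more than 30 mm away (distance of any of timer, dish, dropper, small_bottle_1, small_bottle_2, tweezers, pen from where it was at the start of the episode above 0.03 m).
It also fails if it takes over 72 s, if anything falls off the work surface, if the arm or the gripper's body presses on something with over 40 N, if the wrist force passes 120 N, or if a joint passes its speed limit or range.

### The arm

A 7-joint arm with a two-finger parallel gripper is mounted at the origin on a cart in front of the work surface, level with it; the furniture and walls round the work are solid. World frame = base frame: x ahead of the robot, y to its left, z up, the work surface at z = 0. Lengths are in m, angles in rad, forces in N, time in s.
With the tool pointing down it reaches from about 0.4 to 0.875 m from the base axis. Payload 4.4 kg.
Tool frame: the origin (TCP) lies midway between the tips of the shut fingers; the grasp point (between the pads) lies 19 mm behind it; x points along the fingers, y is the direction in which the jaws open and shut, and the axes are right-handed (so a half turn about x gives the same grasp; the last joint's range is limited). The gripper opens to 85 mm and grips with 20 to 120 N. Pads are 22 mm wide; open, the fingers measure 114 mm over their backs; the gripper's body (76 mm by 85 mm) begins 54 mm behind the grasp point. The pads swing forward as they close: fully open they stand 13 mm farther back than shut.
Start: joints at [1.272, 0.628, 0.038, 1.517, -0.027, 0.996, -0.02], TCP at [0.15, -0.632, 0.192] pointing down, gripper open.
Joint ranges: [-3.06, 3.06], [-0.37, 2.12], [-1.25, 1.32], [0.18, 2.47], [-1.1, 4.24], [0.23, 1.98], [-2.94, 2.94]. Speed limits (rad/s): [2.57, 2.57, 3.14, 3.14, 3.14, 3.14, 3.14].

### API

Orientations are given as a 3x3 rotation matrix whose columns are the frame's x, y, z axes.
In Python, from rig import observe, get_image, camera_info, close_job gives the robot as it stands.
- The arm moves only by the shell command python3 -m pendant 'ROWS'. ROWS is JSON, a list that holds one entry, the list of rows, each a list of 5 numbers: the shift along the tool's x, y, z in mm, then the turn about the tool's x in degrees, then the opening, from 0 (shut) to 1 (fully open). A call has 1 to 10 rows; each row shifts and turns the pose as measured when the row begins, along the tool's axes as they then stand; what a row does not reach is not made up. A row lasts 1/12 s, in which the tool goes at most 41.7 mm and 7.16 degrees, less where a joint would pass 70% of its speed; a pose out of reach is approached as far as the arm can. A call with a gripper value outside its range is refused whole. The fingers move at their own pace and stop on an object; the grip force is fixed at half the most. Time passes only in rows, so rows that do not move let the fingers close. It gives the time, the measured TCP pose, the force and the opening at its end, in the units of the state.
- observe(): the state, without advancing time (a new reading comes with each control period).
- get_image(name): name is "side" or "top" or "wrist"; returns the picture (420x560x3 uint8, red, green, blue); there is no depth.
- camera_info(name): a dict with "fx", "fy", "cx", "cy" (pixels), "R" (3x3) and "t" (3): a world point X has camera coordinates R X + t; the wrist camera has in their place "mount" (4x4, takes a point from camera to tool coordinates, whose origin is the TCP and whose axes are the tool frame's). Camera axes: x right, y down, z forward; pixel columns grow to the right and rows downward; lengths in m; the calibration is good to about 2 mm. A picture is of the moment at which its call begins: read the wrist's pose just before it. camera_info takes no time and is no camera call.
- close_job(): hands the job in, once; it reports no verdict.
The state is a dict: "t": time; "joints": joint angles; "qd": joint speeds; "effort": joint torques, N m; "tcp_pos": TCP position; "eef_rot": TCP orientation; "force": force on the tool from outside, world axes, zero at the start; "wrist_torque": the same for the moment, N m; "width": opening from 0.0 (shut) to 1.0 (fully open).
Only numpy, scipy, OpenCV 4.12 (cv2) and the standard library are available. Lean on these libraries where they do the work, as an engineer would, in place of code of your own. Each camera call takes 0.05 s, during which the arm holds its last target.

## Working session

There is one attempt and no reset: what is moved stays moved. The work goes in short steps, Python scripts to look and compute and a shell command to move; the robot and the scene stay as the last step left them, time stands still between calls to the robot, and variables do not carry over. Pictures are saved under pics/ and viewed, and the job is handed in when it is done.

```bash
ls; mkdir -p pics; python3 - <<'E'
from rig import *
import cv2, numpy as np
s=observe(); print(s)
for n in ("side","top","wrist"):
    cv2.imwrite(f"pics/{n}0.png",get_image(n)[:,:,::-1]); print(n,camera_info(n))
E
```

```text
pics
{'t': 0.0, 'joints': array([ 1.27222594,  0.62933866,  0.03845649,  1.51837146, -0.02700553,
        0.99627558, -0.02000252]), 'qd': array([ 8.60510249e-04,  1.06574033e-03,  1.48749421e-04,  5.68682858e-04,
       -2.59781980e-05,  3.98784543e-04,  6.84061915e-04]), 'effort': array([ 1.47858507e-03, -5.63416314e+01,  1.22635368e+00, -1.93453950e+01,
        1.08479586e-02,  1.04887705e-02,  1.03488051e-05]), 'tcp_pos': array([ 0.14979906, -0.63179231,  0.19129314]), 'eef_rot': array([[-4.59817519e-04,  2.30656753e-01, -9.73035072e-01],
       [ 1.81736106e-03, -9.73033375e-01, -2.30657210e-01],
       [-9.99998243e-01, -1.87441628e-03,  2.82311900e-05]]), 'force': array([-0.11884286,  0.24341818,  0.08482323]), 'wrist_torque': array([ 4.61067897e-02, -9.42027876e-05, -3.42632130e-02]), 'width': 0.9970052902828781}
side {'fx': 452.23014856046524, 'fy': 452.23014856046524, 'cx': 274.1055004326423, 'cy': 211.7770943282263, 'R': array([[ 0.98873444, -0.14795582,  0.02265553],
       [-0.0365808 , -0.38562534, -0.92193001],
       [ 0.14514146,  0.9107152 , -0.38669339]]), 't': array([-0.55185136,  0.07441511,  1.02522679])}
top {'fx': 417.0324838166548, 'fy': 417.0324838166548, 'cx': 285.44190649734446, 'cy': 209.31394027197786, 'R': array([[-0.01445586, -0.99988926,  0.00353498],
       [-0.98327852,  0.01357368, -0.18160153],
       [ 0.18153344, -0.00610107, -0.98336585]]), 't': array([-0.02287098,  0.53062026,  1.1662597 ])}
wrist {'fx': 300.8020915158976, 'fy': 300.8020915158976, 'cx': 281.61771822001754, 'cy': 208.74484839678058, 'mount': array([[ 1.39676632e-04, -3.24841619e-01,  9.45768419e-01,
        -1.81008783e-01],
       [ 9.99999982e-01, -7.46466044e-05, -1.73324621e-04,
         7.80489920e-04],
       [ 1.26901452e-04,  9.45768427e-01,  3.24841603e-01,
        -8.41402363e-02],
       [ 0.00000000e+00,  0.00000000e+00,  0.00000000e+00,
         1.00000000e+00]])}
```

View pics/top0.png

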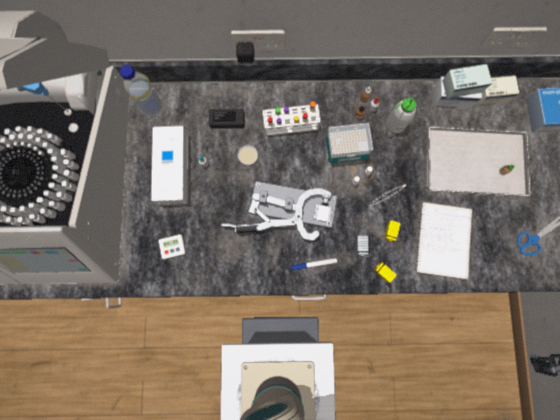

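View pics/side0.png

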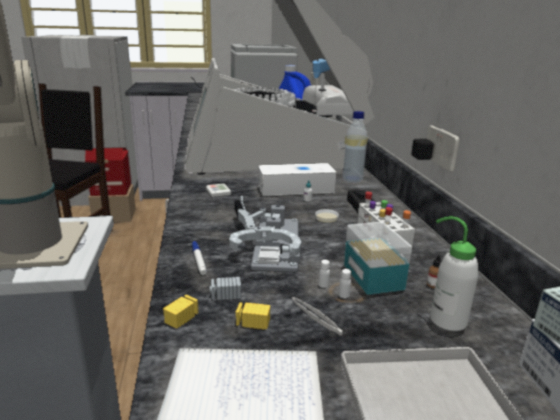

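View pics/wrist0.png

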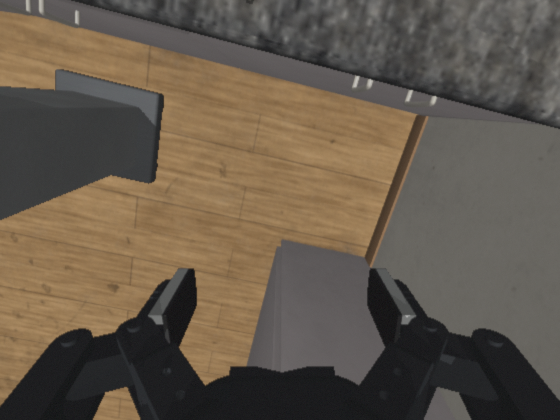

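```bash
cat > h.py <<'E'
import numpy as np, cv2
from rig import *
def ray(n,u,v,pose=None):
    c=camera_info(n); d=np.array([(u-c['cx'])/c['fx'],(v-c['cy'])/c['fy'],1.])
    if n=='wrist':
        M=np.array(c['mount']); p,R=pose
        o=R@M[:3,3]+p; return o,R@M[:3,:3]@d
    R=np.array(c['R']); return -R.T@np.array(c['t']),R.T@d
def onz(n,u,v,z,pose=None):
    o,d=ray(n,u,v,pose); return o+d*(z-o[2])/d[2]
def proj(n,X,pose=None):
    c=camera_info(n); X=np.asarray(X,float)
    if n=='wrist':
        M=np.array(c['mount']); p,R=pose
        q=M[:3,:3].T@(R.T@(X-p)-M[:3,3])
    else: q=np.array(c['R'])@X+np.array(c['t'])
    return np.array([c['fx']*q[0]/q[2]+c['cx'],c['fy']*q[1]/q[2]+c['cy']])
def snap(n,name):
    s=observe(); im=get_image(n); cv2.imwrite('pics/'+name+'.png',im[:,:,::-1])
    np.savez('pics/'+name+'.npz',p=s['tcp_pos'],R=s['eef_rot']); return im
def pose(name):
    z=np.load('pics/'+name+'.npz'); return z['p'],z['R']
E
python3 - <<'E'
import cv2
im=cv2.imread('pics/top0.png')
cv2.imwrite('pics/topz.png',cv2.resize(im[150:290,215:415],None,fx=4,fy=4,interpolation=cv2.INTER_CUBIC))
im=cv2.imread('pics/side0.png')
cv2.imwrite('pics/sidez.png',cv2.resize(im[190:340,160:360],None,fx=4,fy=4,interpolation=cv2.INTER_CUBIC))
E
```

```text
(no output)
```

View pics/topz.png

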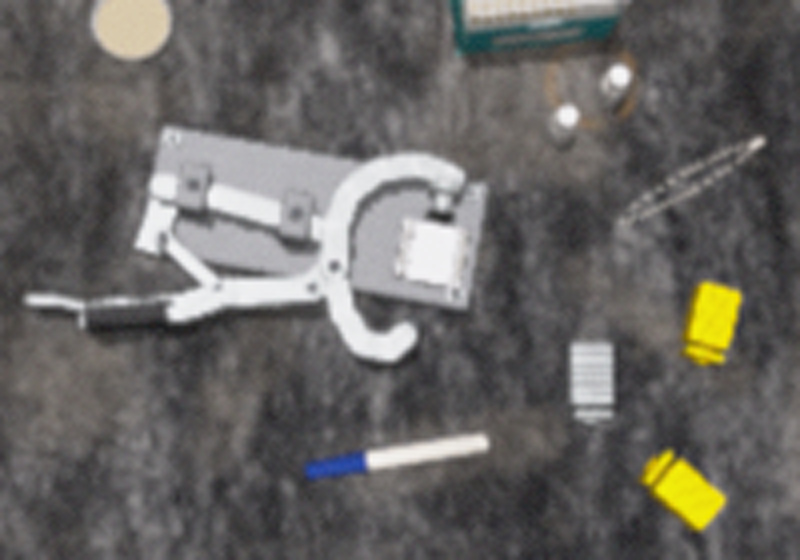

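View pics/sidez.png

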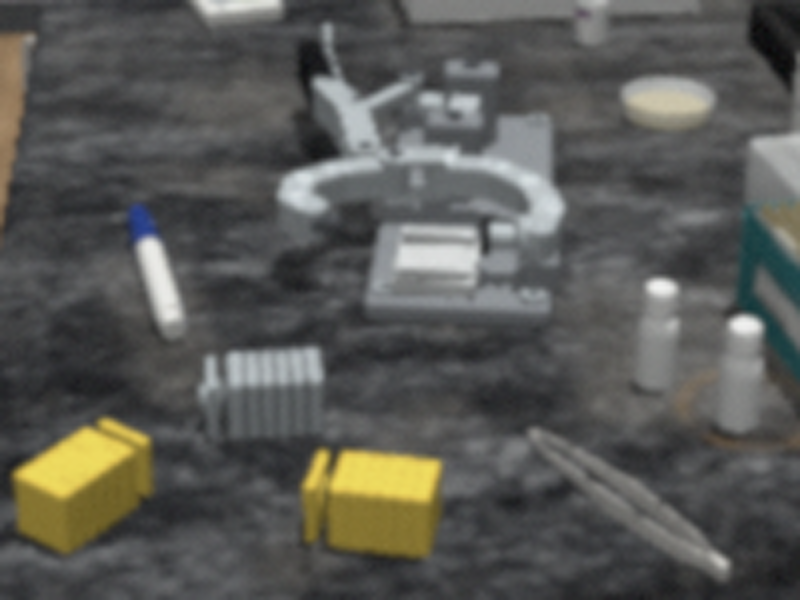

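```bash
python3 - <<'E'
from h import *
z=lambda x,y:(215+(x+.5)/4-.5,150+(y+.5)/4-.5)
P=[onz('top',*z(*q),.012) for q in [(165,128),(487,182),(468,310),(138,250)]]
for p in P: print(p.round(4))
print('len',np.linalg.norm(P[0]-P[1]),np.linalg.norm(P[1]-P[2]))
for n,q,h in [('cart',(592,370),.03),('c1',(572,343),.03),('c2',(613,343),.03),('c3',(572,400),.03),('c4',(613,400),.03),('nest',(436,252),.029),('jaw',(403,332),.045),('grip-l',(85,325),.036),('grip-r',(168,318),.036),('tail',(26,298),.044)]:
    print(n,onz('top',*z(*q),h).round(4))
E
```

```text
[0.6238 0.058  0.012 ]
[ 0.5785 -0.1852  0.012 ]
[ 0.4811 -0.1674  0.012 ]
[0.5299 0.0784 0.012 ]
len 0.2473708425515205 0.09895974852973573
cart [ 0.4332 -0.2543  0.03  ]
c1 [ 0.4532 -0.2406  0.03  ]
c2 [ 0.4528 -0.2706  0.03  ]
c3 [ 0.4116 -0.2387  0.03  ]
c4 [ 0.4111 -0.2685  0.03  ]
nest [ 0.5224 -0.1433  0.029 ]
jaw [ 0.4611 -0.116   0.045 ]
grip-l [0.4707 0.1149 0.036 ]
grip-r [0.475  0.0545 0.036 ]
tail [0.4899 0.157  0.044 ]
```

```bash
python3 -m pendant '[[[0,-26,-30,1.5,1],[0,-26,-30,1.5,1],[0,-26,-30,1.5,1],[0,-26,-30,1.5,1],[0,-26,-30,1.5,1],[0,-26,-30,1.5,1],[0,-26,-30,1.5,1],[0,-26,-30,1.5,1],[0,-26,-30,1.5,1],[0,-26,-30,1.5,1]]]'
cat > tgt.py <<'E'
import sys
from h import *
# usage: tgt x y z yaw -> remaining in tool axes
x,y,z,psi=map(float,sys.argv[1:5])
s=observe(); R=s['eef_rot']; d=np.array([x,y,z])-s['tcp_pos']
cur=np.degrees(np.arctan2(R[0,1],-R[1,1]))
print('t',round(s['t'],2),'tool mm',(R.T@d*1000).round(1),'turn',round(cur-psi,2),'tcp',s['tcp_pos'].round(4),'F',s['force'].round(1),'w',round(s['width'],3))
E
python3 tgt.py 0.432 -0.254 0.15 -1.5
```

```text
t: 0.98
tcp_pos: [0.4175, -0.3389, 0.186]
eef_rot: [[-0.01, -0.064, -0.998], [-0.001, -0.998, 0.064], [-1.0, 0.001, 0.01]]
force: [0.4, -1.1, -0.1]
width: 1.001
t 0.98 tool mm [ 35.8 -85.8  -9.3] turn -2.2 tcp [ 0.4175 -0.3389  0.186 ] F [ 0.4 -1.1 -0.1] w 1.001
```

```bash
python3 -m pendant '[[[12,-28,-3,-0.7,1],[12,-29,-3,-0.7,1],[12,-28,-3,-0.7,1],[0,0,0,0,1]]]'
python3 tgt.py 0.432 -0.254 0.15 -1.5; python3 -c "
from h import *
snap('wrist','w1')"
```

```text
t: 1.32
tcp_pos: [0.4412, -0.2421, 0.1485]
eef_rot: [[-0.003, -0.011, -1.0], [0.001, -1.0, 0.011], [-1.0, -0.001, 0.003]]
force: [-0.8, 1.6, -0.1]
width: 1.002
t 1.32 tool mm [-1.5 12.   9.1] turn 0.86 tcp [ 0.4412 -0.2421  0.1485] F [-0.8  1.6 -0.1] w 1.002
```

View pics/w1.png

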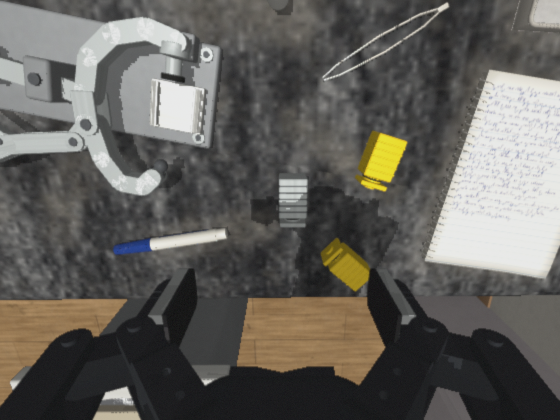

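```bash
python3 - <<'E'
import cv2
im=cv2.imread('pics/w1.png')
cv2.imwrite('pics/w1z.png',cv2.resize(im[160:300,230:420],None,fx=4,fy=4,interpolation=cv2.INTER_CUBIC))
cv2.imwrite('pics/w1n.png',cv2.resize(im[20:200,60:240],None,fx=3.3,fy=3.3,interpolation=cv2.INTER_CUBIC))
E
```

```text
(no output)
```

View pics/w1z.png

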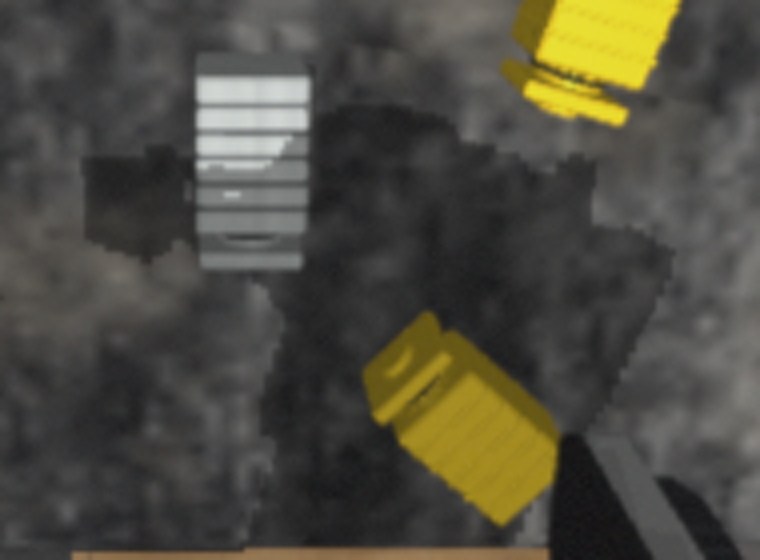

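View pics/w1n.png

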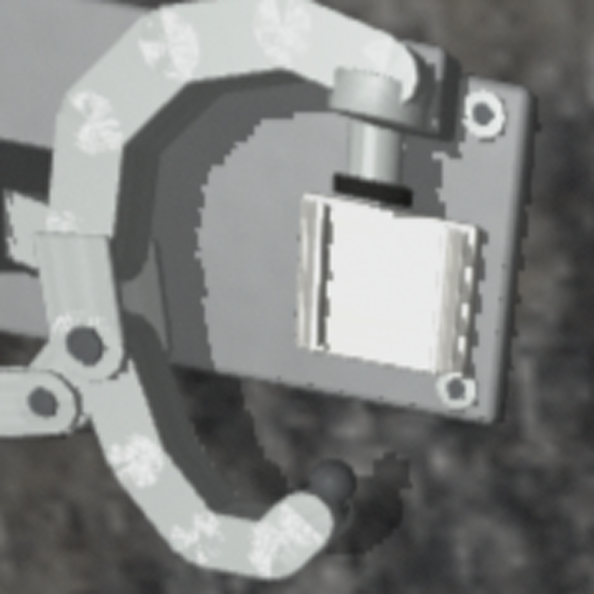

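```bash
python3 - <<'E'
from h import *
ps=pose('w1')
z=lambda x,y:(230+(x+.5)/4-.5,160+(y+.5)/4-.5)
P=[onz('wrist',*z(*q),.03,ps) for q in [(197,75),(309,75),(309,235),(198,235)]]
for p in P: print(p.round(4))
print(sum(P)/4, (P[0]+P[1]-P[2]-P[3])/2)
n=lambda x,y:(60+(x+.5)/3.3-.5,20+(y+.5)/3.3-.5)
# nest rails tops .029, outer corners
Q={k:onz('wrist',*n(*q),h,ps) for k,q,h in [('floorTL',(328,202),.021),('floorTR',(440,220),.021),('floorBR',(433,372),.021),('floorBL',(322,350),.021),('anvilL',(334,187),.036),('anvilR',(411,203),.036),('plateTR',(533,90),.012),('plateBR',(493,420),.012),('nose',(332,480),.036)]}
for k in Q: print(k,Q[k].round(4))
print('yellow',[onz('wrist',*z(*q),.03,ps).round(3) for q in [(365,375),(430,312),(455,330)]])
E
```

```text
[ 0.455  -0.2399  0.03  ]
[ 0.4547 -0.2684  0.03  ]
[ 0.4112 -0.2691  0.03  ]
[ 0.4115 -0.2396  0.03  ]
[ 0.43309533 -0.2542515   0.03      ] [0.04354985 0.00017496 0.        ]
floorTL [ 0.5484 -0.1278  0.021 ]
floorTR [ 0.5433 -0.1594  0.021 ]
floorBR [ 0.5008 -0.1527  0.021 ]
floorBL [ 0.5075 -0.1201  0.021 ]
anvilL [ 0.5511 -0.1356  0.036 ]
anvilR [ 0.5468 -0.1561  0.036 ]
plateTR [ 0.5778 -0.1872  0.012 ]
plateBR [ 0.4851 -0.1674  0.012 ]
nose [ 0.4711 -0.1236  0.036 ]
yellow [array([ 0.369, -0.285,  0.03 ]), array([ 0.388, -0.302,  0.03 ]), array([ 0.383, -0.31 ,  0.03 ])]
```

```bash
python3 -m pendant '[[[28,4,3,0,0.65],[28,4,3,-0.4,0.65],[26,4,2,-0.3,0.65],[0,0,0,0,0.65]]]'
python3 tgt.py 0.433 -0.2542 0.010 0
```

```text
t: 1.7
tcp_pos: [0.4365, -0.2623, 0.0677]
eef_rot: [[0.007, -0.001, -1.0], [-0.008, -1.0, 0.001], [-1.0, 0.008, -0.007]]
force: [-0.8, -0.9, 0.6]
width: 0.65
t 1.7 tool mm [57.6 -8.6  3.9] turn -0.04 tcp [ 0.4365 -0.2623  0.0677] F [-0.8 -0.9  0.6] w 0.65
```

```bash
python3 -m pendant '[[[0,-8,4,0,0.65],[0,0,0,0,0.65],[0,0,0,0,0.65]]]'
python3 tgt.py 0.433 -0.2542 0.010 0;  python3 -c "
from h import *
snap('wrist','w2')"
```

```text
t: 1.95
tcp_pos: [0.4319, -0.2565, 0.0691]
eef_rot: [[0.007, -0.006, -1.0], [-0.009, -1.0, 0.006], [-1.0, 0.009, -0.007]]
force: [-0.7, -0.2, -0.1]
width: 0.65
t 1.95 tool mm [59.1 -2.9 -0.7] turn -0.32 tcp [ 0.4319 -0.2565  0.0691] F [-0.7 -0.2 -0.1] w 0.65
```

View pics/w2.png

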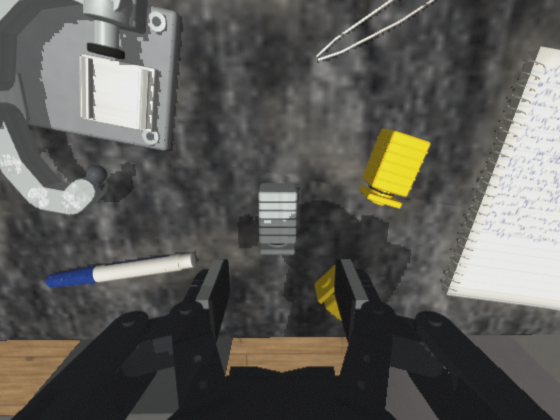

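```bash
python3 -m pendant '[[[15,-1,0,-0.1,0.6],[15,-1,0,-0.1,0.6],[15,-1,0,-0.1,0.6],[9,0,0,0,0.6],[3,0,0,0,0.6],[0,0,0,0,0.6]]]'
python3 tgt.py 0.433 -0.2542 0.010 0;  python3 -c "
from h import *
snap('wrist','w3')"
```

```text
t: 2.5
tcp_pos: [0.4399, -0.257, 0.0183]
eef_rot: [[0.022, 0.001, -1.0], [-0.017, -1.0, -0.001], [-1.0, 0.017, -0.022]]
force: [0.1, 0.3, 0.1]
width: 0.599
t 2.5 tool mm [ 8.1 -2.9  7. ] turn 0.04 tcp [ 0.4399 -0.257   0.0183] F [0.1 0.3 0.1] w 0.599
```

View pics/w3.png

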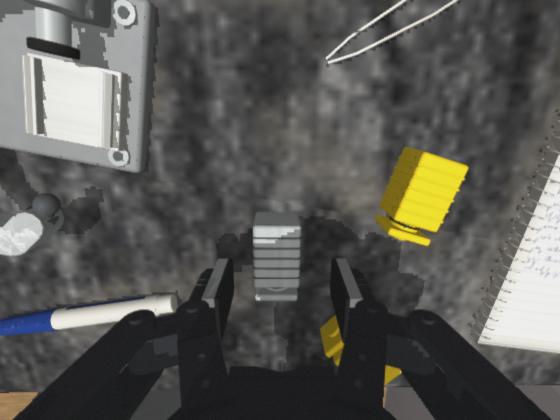

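```bash
python3 -m pendant '[[[2,-1,3,0,0.6],[3,-1,3,0,0.6],[2,-1,1,0,0.6],[0,0,0,0,0.6]]]'
python3 tgt.py 0.433 -0.2542 0.010 0; python3 -c "
from rig import *
print(observe()['eef_rot'].round(3))"
```

```text
t: 2.88
tcp_pos: [0.434, -0.2549, 0.0132]
eef_rot: [[0.026, 0.0, -1.0], [-0.02, -1.0, -0.001], [-0.999, 0.02, -0.026]]
force: [-0.3, 0.5, -0.3]
width: 0.6
t 2.88 tool mm [ 3.1 -0.8  1.1] turn 0.02 tcp [ 0.434  -0.2549  0.0132] F [-0.3  0.5 -0.3] w 0.6
[[ 0.026  0.    -1.   ]
 [-0.02  -1.    -0.001]
 [-0.999  0.02  -0.026]]
```

```bash
python3 -m pendant '[[[3,-0.5,1,0,0.5],[0,0,0,0,0.4],[0,0,0,0,0.3],[0,0,0,0,0.2],[0,0,0,0,0.2],[0,0,0,0,0.2],[0,0,0,0,0.2]]]'
python3 tgt.py 0.433 -0.2542 0.010 0; python3 -c "
from h import *
snap('wrist','w4')"
```

```text
t: 3.47
tcp_pos: [0.4332, -0.2547, 0.0102]
eef_rot: [[0.027, 0.0, -1.0], [-0.02, -1.0, -0.001], [-0.999, 0.02, -0.027]]
force: [-0.6, -0.7, 0.4]
width: 0.203
t 3.47 tool mm [ 0.2 -0.5  0.2] turn 0.01 tcp [ 0.4332 -0.2547  0.0102] F [-0.6 -0.7  0.4] w 0.203
```

View pics/w4.png

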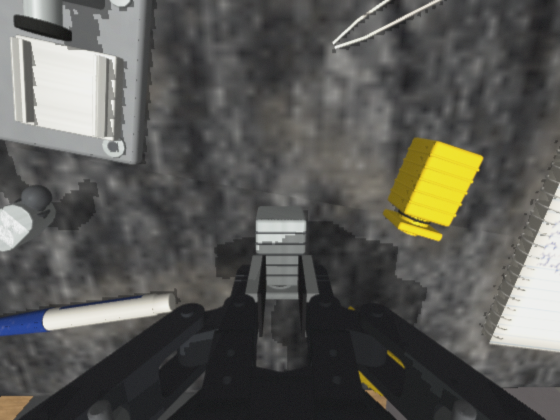

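```bash
python3 - <<'E'
from h import *
p,R=ps=pose('w4')
for q in [(0,0,0),(-.019,0,0),(-.019,.015,0),(-.019,-.015,0),(0,.015,0),(0,.015,-.011),(0,-.015,-.011),(0,.015,.011),(-.02,.015,-.011),(-.02,.0085,-.011),(-.038,.015,-.011)]:
    print(q,proj('wrist',R@np.array(q)+p,ps).round(0))
im=cv2.imread('pics/w4.png')
cv2.imwrite('pics/w4z.png',cv2.resize(im[190:390,180:390],None,fx=3.5,fy=3,interpolation=cv2.INTER_CUBIC))
get_image
snap('side','s4'); im=cv2.imread('pics/s4.png')
cv2.imwrite('pics/s4z.png',cv2.resize(im[190:340,160:360],None,fx=4,fy=4,interpolation=cv2.INTER_CUBIC))
E
```

```text
(0, 0, 0) [281. 240.]
(-0.019, 0, 0) [281. 254.]
(-0.019, 0.015, 0) [306. 254.]
(-0.019, -0.015, 0) [256. 254.]
(0, 0.015, 0) [303. 240.]
(0, 0.015, -0.011) [304. 225.]
(0, -0.015, -0.011) [257. 225.]
(0, 0.015, 0.011) [303. 255.]
(-0.02, 0.015, -0.011) [306. 238.]
(-0.02, 0.0085, -0.011) [295. 238.]
(-0.038, 0.015, -0.011) [309. 252.]
```

View pics/w4z.png

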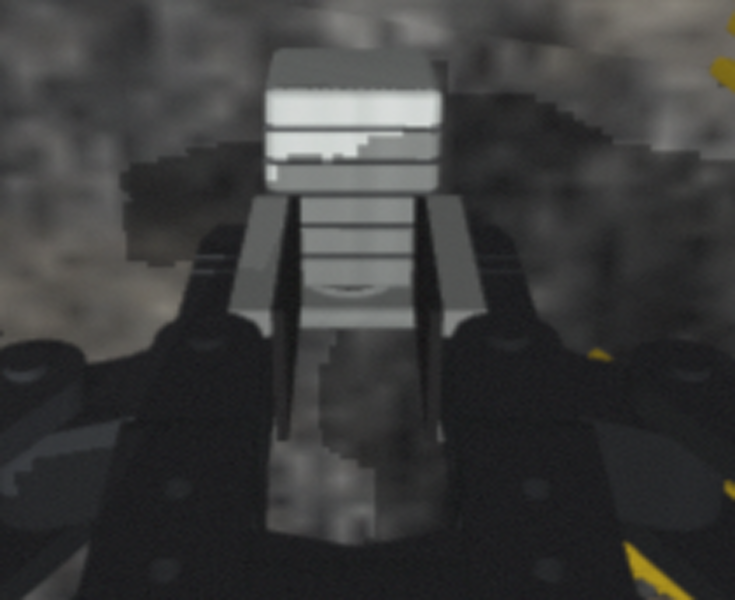

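View pics/s4z.png

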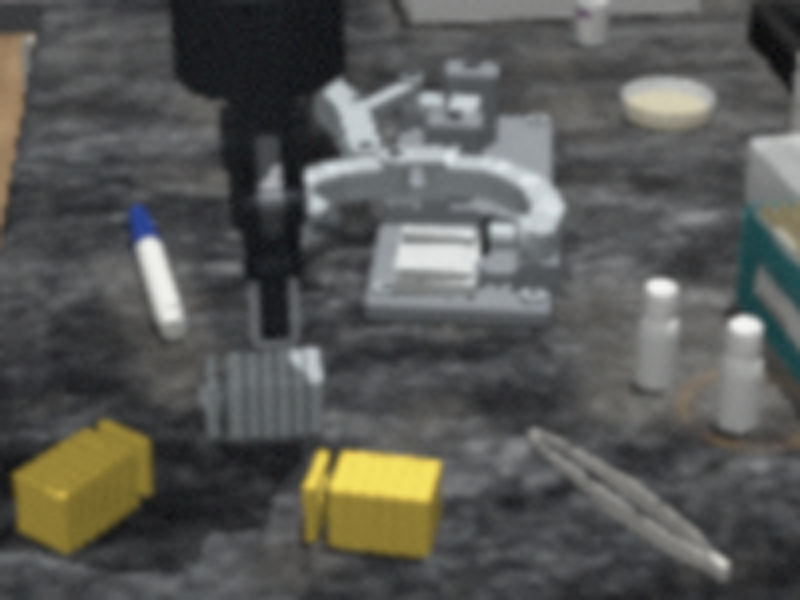

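```bash
python3 - <<'E'
from h import *
for z in (0,.01,.02,.03,.035,.04,.05): print(z,((proj('side',[.433,-.263,z])-[160,190])*4).round(0), ((proj('side',[.433,-.239,z])-[160,190])*4).round(0))
# where is the cartridge top edges in side
for X in ([.455,-.269,.03],[.411,-.269,.03],[.455,-.269,0],[.411,-.269,0],[.455,-.239,.03]): print(X,((proj('side',X)-[160,190])*4).round(0))
E
```

```text
0 [276. 428.] [273. 400.]
0.01 [275. 410.] [272. 383.]
0.02 [275. 392.] [272. 365.]
0.03 [275. 373.] [272. 346.]
0.035 [274. 364.] [272. 337.]
0.04 [274. 354.] [271. 328.]
0.05 [274. 336.] [271. 310.]
[0.455, -0.269, 0.03] [323. 377.]
[0.411, -0.269, 0.03] [227. 383.]
[0.455, -0.269, 0] [324. 432.]
[0.411, -0.269, 0] [229. 438.]
[0.455, -0.239, 0.03] [318. 344.]
```

```bash
python3 - <<'E'
from h import *
for nm in('w3','w4'):
  ps=pose(nm)
  for X in ([.455,-.24,.03],[.455,-.2684,.03],[.4112,-.269,.03]): print(X,proj('wrist',X,ps).round(0))
E
```

```text
[0.455, -0.24, 0.03] [253. 225.]
[0.455, -0.2684, 0.03] [300. 225.]
[0.4112, -0.269, 0.03] [299. 288.]
[0.455, -0.24, 0.03] [256. 219.]
[0.455, -0.2684, 0.03] [305. 219.]
[0.4112, -0.269, 0.03] [304. 286.]
```

```bash
python3 - <<'E'
from h import *
im=cv2.imread('pics/w3.png')
cv2.imwrite('pics/w3z.png',cv2.resize(im[190:390,180:390],None,fx=3.5,fy=3,interpolation=cv2.INTER_CUBIC))
E
```

```text
(no output)
```

View pics/w3z.png

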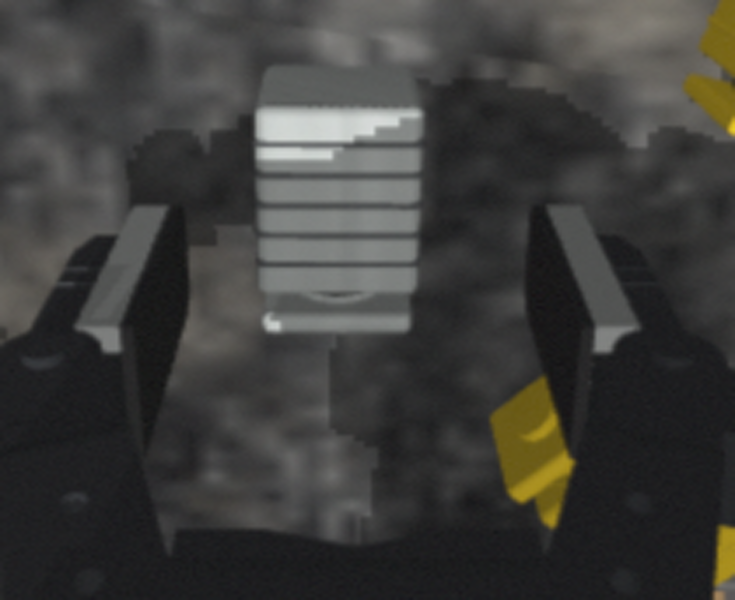

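```bash
python3 - <<'E'
from h import *
p,R=ps=pose('w4')
def tri(a,b):
    (o1,d1),(o2,d2)=a,b
    A=np.stack([d1,-d2],1); s=np.linalg.lstsq(A,o2-o1,rcond=None)[0]
    x,y=o1+s[0]*d1,o2+s[1]*d2; return (x+y)/2,np.linalg.norm(x-y)
for u in (301.5,307,312):
  X,e=tri(ray('wrist',u,255,ps),ray('side',234.5,275.75)); print(X.round(4),round(e,4),'tool',(R.T@(X-p)).round(4))
E
```

```text
[ 0.4425 -0.2655  0.0477] 0.003 tool [-0.0371  0.0116 -0.0103]
[ 0.4427 -0.2682  0.0491] 0.0022 tool [-0.0384  0.0143 -0.0106]
[ 0.4429 -0.2706  0.0503] 0.0014 tool [-0.0395  0.0168 -0.0108]
```

```bash
python3 -m pendant '[[[0,0,0,0,0.6],[0,0,0,0,0.6],[0,0,0,0,0.6],[4,0,0,0,0.6],[4,0,0,0,0.6],[4,0,0,0,0.6],[4,0,0,0,0.6],[0,0,0,0,0.6]]]'
python3 tgt.py 0.433 -0.2542 -0.024 0; python3 -c "
from h import *
snap('wrist','w5')
snap('side','s5'); im=cv2.imread('pics/s5.png')
cv2.imwrite('pics/s5z.png',cv2.resize(im[190:340,160:360],None,fx=4,fy=4,interpolation=cv2.INTER_CUBIC))"
```

```text
t: 4.23
tcp_pos: [0.4338, -0.2551, -0.0075]
eef_rot: [[0.027, 0.0, -1.0], [-0.02, -1.0, -0.001], [-0.999, 0.02, -0.027]]
force: [-0.3, -0.3, 0.0]
width: 0.598
t 4.23 tool mm [16.5 -1.2  1.3] turn 0.01 tcp [ 0.4338 -0.2551 -0.0075] F [-0.3 -0.3  0. ] w 0.598
```

View pics/w5.png

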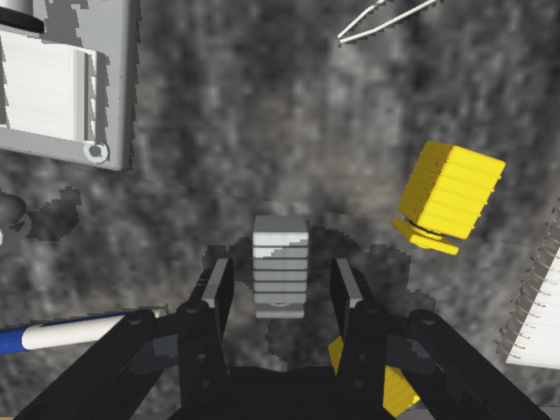

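View pics/s5z.png

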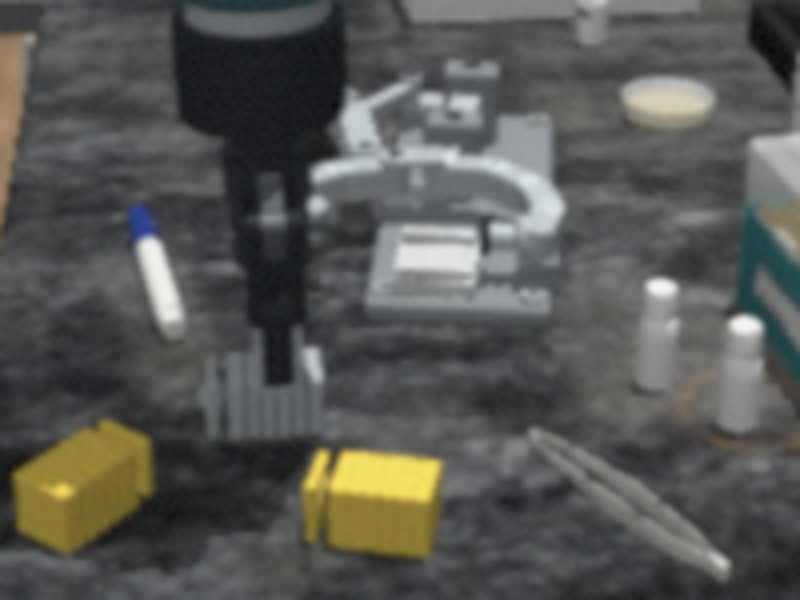

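```bash
python3 -m pendant '[[[4,-0.5,0.5,0,0.6],[4,-0.5,0.5,0,0.6],[4,0,0,0,0.6],[4,0,0,0,0.6],[0,0,0,0,0.5],[0,0,0,0,0.4],[0,0,0,0,0.3],[0,0,0,0,0.25],[0,0,0,0,0.25]]]'
python3 tgt.py 0.433 -0.2542 -0.024 0
```

```text
t: 5.08
tcp_pos: [0.431, -0.2538, -0.022]
eef_rot: [[0.019, -0.0, -1.0], [-0.017, -1.0, -0.0], [-1.0, 0.017, -0.019]]
force: [-0.0, -0.3, -1.6]
width: 0.331
t 5.08 tool mm [ 2.1  0.4 -2. ] turn -0.01 tcp [ 0.431  -0.2538 -0.022 ] F [-0.  -0.3 -1.6] w 0.331
```

```bash
python3 -m pendant '[[[0,0,0,0,0],[0,0,0,0,0]]]'; python3 -c "
from h import *
snap('side','s6'); im=cv2.imread('pics/s6.png')
cv2.imwrite('pics/s6z.png',cv2.resize(im[230:310,180:280],None,fx=6,fy=6,interpolation=cv2.INTER_CUBIC))"
```

```text
t: 5.25
tcp_pos: [0.431, -0.2538, -0.022]
eef_rot: [[0.02, 0.0, -1.0], [-0.017, -1.0, -0.0], [-1.0, 0.017, -0.02]]
force: [0.7, 0.1, -0.1]
width: 0.331
```

View pics/s6z.png

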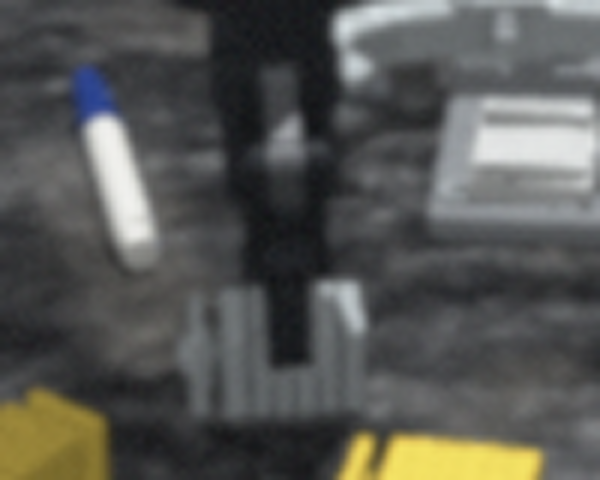

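```bash
python3 -m pendant '[[[-5,0,0,0,0],[-12,0,0,0,0],[-15,0,0,0,0],[-15,0,0,0,0],[-15,0,0,0,0],[-15,-5,0,0,0],[-10,-25,0,2,0],[0,-25,0,3,0],[0,-25,0,3,0],[0,-20,0,3,0]]]'
python3 tgt.py 0.44 -0.14 0.07 -10.7
```

```text
t: 6.13
tcp_pos: [0.432, -0.1553, 0.0683]
eef_rot: [[0.017, -0.211, -0.977], [-0.019, -0.977, 0.21], [-1.0, 0.015, -0.02]]
force: [-0.2, 0.5, -2.8]
width: 0.338
t 6.13 tool mm [ -1.9 -16.6  -4.6] turn -1.47 tcp [ 0.432  -0.1553  0.0683] F [-0.2  0.5 -2.8] w 0.338
```

```bash
python3 -m pendant '[[[0,-12,0,0,0],[0,0,0,-1,0],[0,0,0,0,0]]]'
python3 tgt.py 0.44 -0.14 0.07 -10.7; python3 -c "
from h import *
snap('wrist','w7'); im=cv2.imread('pics/w7.png')
cv2.imwrite('pics/w7z.png',cv2.resize(im[0:240,130:430],None,fx=2.6,fy=2.5,interpolation=cv2.INTER_CUBIC))"
```

```text
t: 6.38
tcp_pos: [0.4339, -0.1368, 0.0685]
eef_rot: [[0.015, -0.186, -0.982], [-0.015, -0.983, 0.186], [-1.0, 0.012, -0.017]]
force: [-0.4, -1.1, -2.8]
width: 0.331
t 6.38 tool mm [-1.4  2.  -6.7] turn -0.01 tcp [ 0.4339 -0.1368  0.0685] F [-0.4 -1.1 -2.8] w 0.331
```

View pics/w7.png

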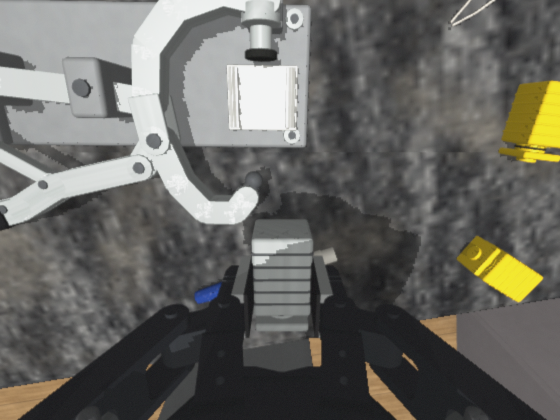

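View pics/w7z.png

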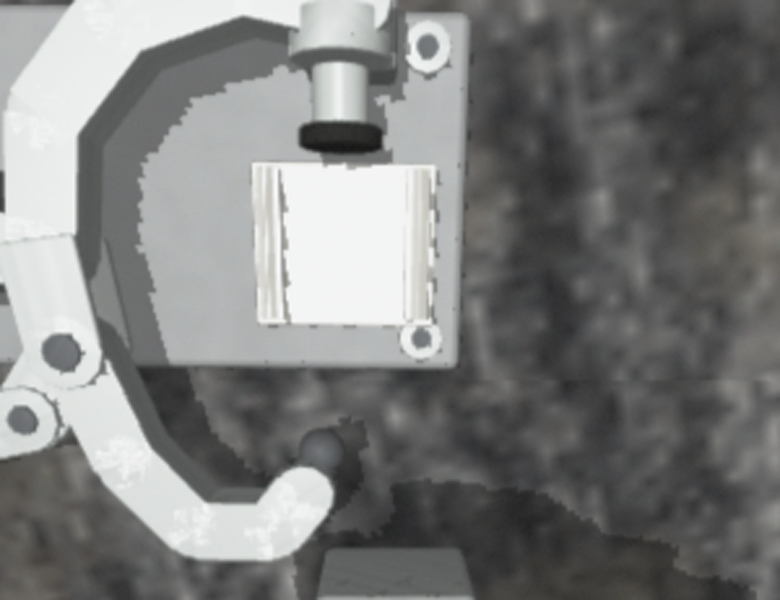

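```bash
python3 - <<'E'
from h import *
p,R=ps=pose('w7')
z=lambda x,y:(130+(x+.5)/2.6-.5,(y+.5)/2.5-.5)
xp=np.array([np.cos(np.radians(-10.7)),np.sin(np.radians(-10.7))]);yp=np.array([-xp[1],xp[0]])
def g(k,q,h):
    X=onz('wrist',*z(*q),h,ps); print(k,X.round(4),'tool',(R.T@(X-p)*1000).round(1),'press-xy',(1000*xp@X[:2]).round(1),(1000*yp@X[:2]).round(1)); return X
g('fl',(287,245),.021);g('fr',(405,245),.021)
g('frontL',(262,323),.029);g('frontR',(432,323),.029);g('backL',(253,164),.029);g('backR',(436,164),.029)
g('anvL',(299,145),.036);g('anvR',(383,145),.036);g('anvbot',(341,153),.028)
g('nose',(325,428),.036)
g('plBR',(456,366),.012);g('plTR',(468,14),.012)
# cartridge in hand: top face corners front at housing: px
print('hand')
for q in [(253,232),(312,232),(310,305),(253,305)]:
    X=onz('wrist',*q,p[2]+.022+.030,ps); print((R.T@(X-p)*1000).round(1))
E
python3 - <<'E'
import cv2
im=cv2.imread('pics/w7.png')
cv2.imwrite('pics/w7c.png',cv2.resize(im[210:350,210:350],None,fx=4,fy=4,interpolation=cv2.INTER_CUBIC))
E
```

```text
fl [ 0.5281 -0.1255  0.021 ] tool [ 48.7 -29.2 -89.6] press-xy 542.2 -25.2
fr [ 0.522  -0.1574  0.021 ] tool [ 49.1   3.3 -89.6] press-xy 542.2 -57.8
frontL [ 0.5085 -0.1149  0.029 ] tool [ 40.2 -35.9 -68.6] press-xy 521.0 -18.5
frontR [ 0.4998 -0.1607  0.029 ] tool [ 40.8  10.7 -68.5] press-xy 521.0 -65.1
backL [ 0.5491 -0.1224  0.029 ] tool [  40.9  -36.1 -109.8] press-xy 562.3 -18.3
backR [ 0.5404 -0.1688  0.029 ] tool [  41.5   11.1 -109.9] press-xy 562.3 -65.5
anvL [ 0.5502 -0.1355  0.036 ] tool [  34.1  -23.3 -113.5] press-xy 565.8 -31.0
anvR [ 0.5464 -0.156   0.036 ] tool [  34.4   -2.4 -113.6] press-xy 565.8 -51.9
anvbot [ 0.5477 -0.1452  0.028 ] tool [  42.3  -13.4 -112.7] press-xy 565.1 -41.0
nose [ 0.4769 -0.1262  0.036 ] tool [ 32.9 -18.9 -39.8] press-xy 492.1 -35.4
plBR [ 0.4845 -0.1663  0.012 ] tool [ 57.6  18.9 -54.3] press-xy 507.0 -73.5
plTR [ 0.5777 -0.1849  0.012 ] tool [  59.3   19.8 -149.3] press-xy 602.0 -74.4
hand
[-51.7 -12.8 -28.5]
[-51.3  14.8 -28.4]
[-52.   15.   11.7]
[-52.4 -14.   11.5]
```

View pics/w7c.png

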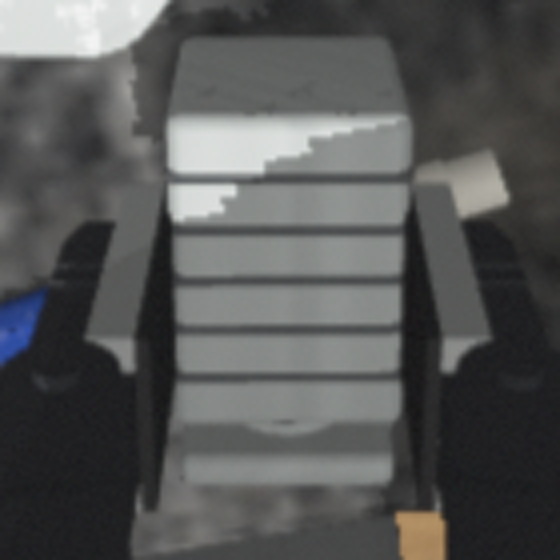

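```bash
python3 -m pendant '[[[0,-3,-15,0,0],[0,-3,-20,0,0],[0,-3,-20,0,0],[0,-3,-14,0,0],[0,-1,-8,0,0],[0,0,0,0,0],[0,0,0,0,0]]]'
cat > nest.py <<'E'
from h import *
s=observe();p=s['tcp_pos'];R=s['eef_rot']
a=np.radians(-10.7);xp=np.array([np.cos(a),np.sin(a)]);yp=np.array([-xp[1],xp[0]])
c=p+R@np.array([-.04,.0003,-.003])
cx,cy=1000*xp@c[:2],1000*yp@c[:2]
print('t',round(s['t'],2),'cart in nest mm x %.1f y %.1f bottom-floor %.1f'%(cx-542,cy+41.6,1000*(p[2]+.022-.021)),'yaw',np.degrees(np.arctan2(R[0,1],-R[1,1])).round(2),'F',s['force'].round(1),'w',round(s['width'],3),'tilt',R[:2,0].round(3),'tcp',p.round(4))
E
python3 nest.py
```

```text
t: 7.02
tcp_pos: [0.51, -0.1481, 0.0691]
eef_rot: [[0.01, -0.199, -0.98], [-0.018, -0.98, 0.198], [-1.0, 0.016, -0.013]]
force: [-0.1, -0.6, -3.2]
width: 0.331
t 7.02 cart in nest mm x -10.9 y -8.9 bottom-floor 70.1 yaw -11.46 F [-0.1 -0.6 -3.2] w 0.331 tilt [ 0.01  -0.018] tcp [ 0.51   -0.1481  0.0691]
```

```bash
python3 -m pendant '[[[5,-5,-3,-0.4,0],[5,-5,-3,-0.4,0],[5,-2,-2,0,0],[0,0,0,0,0],[0,0,0,0,0]]]'
python3 nest.py
```

```text
t: 7.43
tcp_pos: [0.5164, -0.1378, 0.0517]
eef_rot: [[0.005, -0.186, -0.982], [-0.017, -0.982, 0.186], [-1.0, 0.015, -0.008]]
force: [-0.5, -0.3, -4.4]
width: 0.333
t 7.43 cart in nest mm x -6.3 y 2.4 bottom-floor 52.7 yaw -10.75 F [-0.5 -0.3 -4.4] w 0.333 tilt [ 0.005 -0.017] tcp [ 0.5164 -0.1378  0.0517]
```

```bash
python3 -m pendant '[[[7,1,-2,0,0],[7,1,-2,0,0],[7,0.5,-1,0,0],[5,0,0,0,0],[0,0,0,0,0],[0,0,0,0,0]]]'
python3 nest.py
```

```text
t: 7.93
tcp_pos: [0.5204, -0.1421, 0.0223]
eef_rot: [[0.003, -0.187, -0.982], [-0.016, -0.982, 0.187], [-1.0, 0.016, -0.006]]
force: [0.4, 0.3, -4.0]
width: 0.327
t 7.93 cart in nest mm x -1.5 y -1.1 bottom-floor 23.3 yaw -10.76 F [ 0.4  0.3 -4. ] w 0.327 tilt [ 0.003 -0.016] tcp [ 0.5204 -0.1421  0.0223]
```

Check the alignment in view before lowering between the rails.

```bash
python3 -m pendant '[[[4,-1,1,0,0],[4,-0.5,0.5,0,0],[0,0,0,0,0],[0,0,0,0,0]]]'
python3 nest.py; python3 -c "
from h import *
snap('wrist','w8'); im=cv2.imread('pics/w8.png')
cv2.imwrite('pics/w8z.png',cv2.resize(im[160:340,190:370],None,fx=4,fy=3.3,interpolation=cv2.INTER_CUBIC))
snap('side','s8'); im=cv2.imread('pics/s8.png')
cv2.imwrite('pics/s8z.png',cv2.resize(im[190:290,210:330],None,fx=6,fy=6,interpolation=cv2.INTER_CUBIC))"
```

```text
t: 8.27
tcp_pos: [0.5191, -0.1404, 0.0136]
eef_rot: [[0.003, -0.187, -0.982], [-0.017, -0.982, 0.187], [-1.0, 0.016, -0.006]]
force: [0.0, -0.1, -4.1]
width: 0.33
t 8.27 cart in nest mm x -3.1 y 0.3 bottom-floor 14.6 yaw -10.77 F [ 0.  -0.1 -4.1] w 0.33 tilt [ 0.003 -0.017] tcp [ 0.5191 -0.1404  0.0136]
```

View pics/w8z.png

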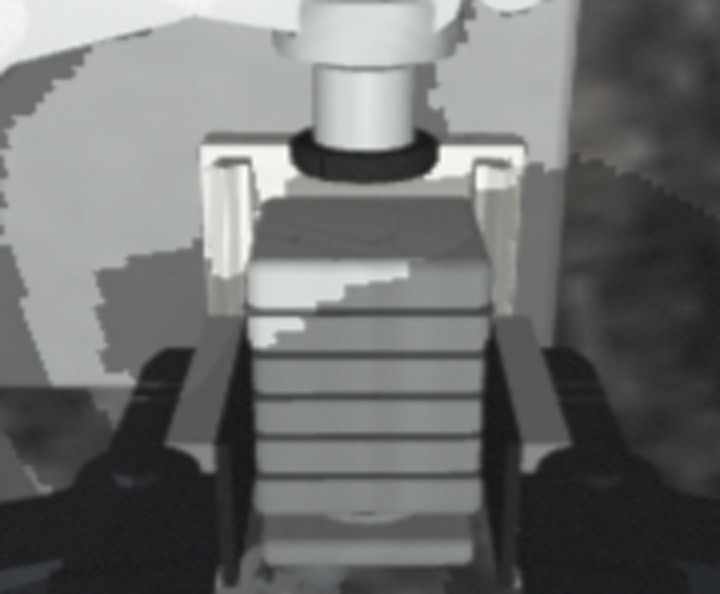

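View pics/s8z.png

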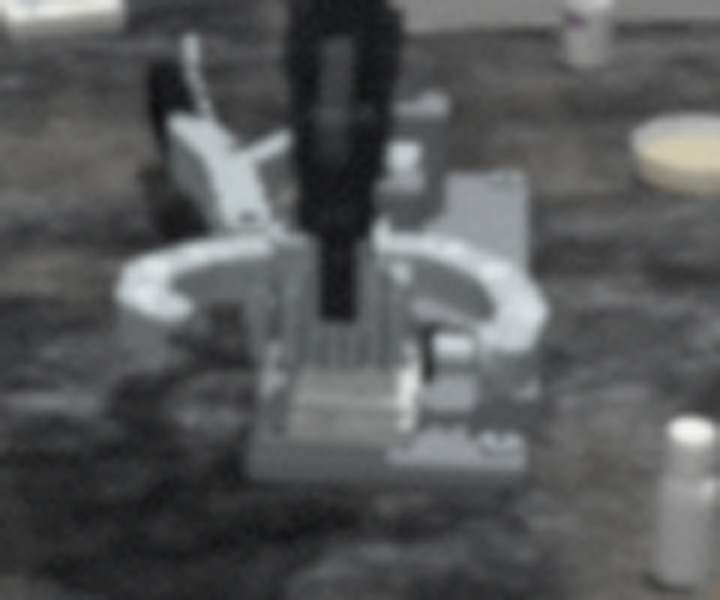

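```bash
python3 -m pendant '[[[3,-0.7,0,0,0],[3,-0.6,0,0,0],[2,0,0,0,0],[0,0,0,0,0],[0,0,0,0,0]]]'
python3 nest.py
```

```text
t: 8.78
tcp_pos: [0.5201, -0.1392, 0.0054]
eef_rot: [[0.005, -0.187, -0.982], [-0.017, -0.982, 0.187], [-1.0, 0.016, -0.008]]
force: [-0.2, 0.5, -3.4]
width: 0.336
t 8.78 cart in nest mm x -2.4 y 1.7 bottom-floor 6.4 yaw -10.76 F [-0.2  0.5 -3.4] w 0.336 tilt [ 0.005 -0.017] tcp [ 0.5201 -0.1392  0.0054]
```

```bash
python3 -c "
from h import *
snap('wrist','w9'); im=cv2.imread('pics/w9.png')
cv2.imwrite('pics/w9z.png',cv2.resize(im[160:340,190:370],None,fx=4,fy=3.3,interpolation=cv2.INTER_CUBIC))"
```

```text
(no output)
```

View pics/w9z.png

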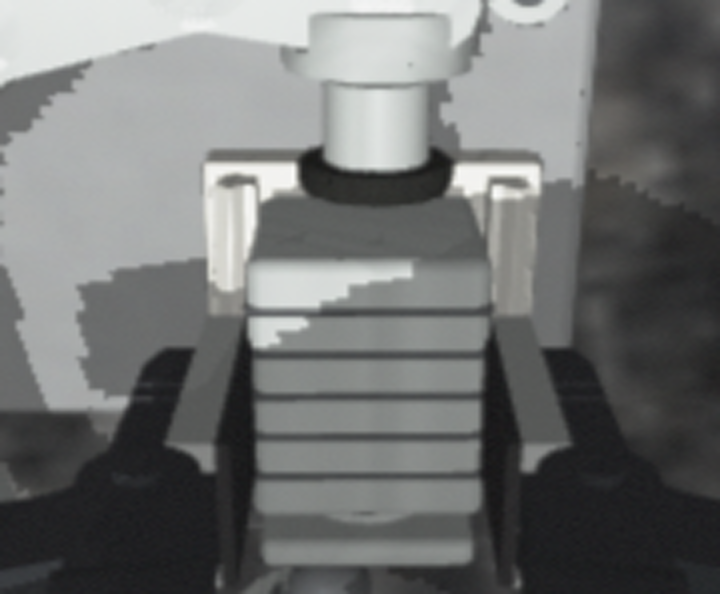

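```bash
python3 -m pendant '[[[1,1,0,0,0],[0,0,0,0,0],[0,0,0,0,0]]]'
python3 nest.py
```

```text
t: 9.08
tcp_pos: [0.52, -0.1404, 0.0044]
eef_rot: [[0.005, -0.187, -0.982], [-0.017, -0.982, 0.187], [-1.0, 0.016, -0.008]]
force: [-0.3, 0.1, -3.1]
width: 0.335
t 9.08 cart in nest mm x -2.3 y 0.5 bottom-floor 5.4 yaw -10.76 F [-0.3  0.1 -3.1] w 0.335 tilt [ 0.005 -0.017] tcp [ 0.52   -0.1404  0.0044]
```

```bash
python3 -m pendant '[[[2,-0.2,0,0,0],[1.5,0,0,0,0],[1,0,0,0,0],[0,0,0,0,0]]]'
python3 nest.py
```

```text
t: 9.42
tcp_pos: [0.5202, -0.1404, -0.0004]
eef_rot: [[0.005, -0.187, -0.982], [-0.017, -0.982, 0.187], [-1.0, 0.016, -0.008]]
force: [-1.1, -0.0, -4.1]
width: 0.33
t 9.42 cart in nest mm x -2.1 y 0.5 bottom-floor 0.6 yaw -10.77 F [-1.1 -0.  -4.1] w 0.33 tilt [ 0.005 -0.017] tcp [ 5.202e-01 -1.404e-01 -4.000e-04]
```

```bash
python3 -m pendant '[[[0.7,0,0,0,0],[0,0,0,0,0]]]'
python3 nest.py;  python3 -m pendant '[[[0.7,0,0,0,0],[0,0,0,0,0]]]'
python3 nest.py
```

```text
t: 9.58
tcp_pos: [0.5202, -0.1405, -0.0008]
eef_rot: [[0.005, -0.187, -0.982], [-0.017, -0.982, 0.187], [-1.0, 0.016, -0.008]]
force: [-0.7, -0.5, -2.3]
width: 0.332
t 9.58 cart in nest mm x -2.1 y 0.5 bottom-floor 0.2 yaw -10.77 F [-0.7 -0.5 -2.3] w 0.332 tilt [ 0.005 -0.017] tcp [ 0.5202 -0.1405 -0.0008]
t: 9.75
tcp_pos: [0.5202, -0.1405, -0.0007]
eef_rot: [[0.006, -0.187, -0.982], [-0.017, -0.982, 0.187], [-1.0, 0.015, -0.009]]
force: [0.2, -0.1, -3.1]
width: 0.33
t 9.75 cart in nest mm x -2.1 y 0.5 bottom-floor 0.3 yaw -10.79 F [ 0.2 -0.1 -3.1] w 0.33 tilt [ 0.006 -0.017] tcp [ 0.5202 -0.1405 -0.0007]
```

```bash
python3 -m pendant '[[[1.5,0,0,0,0],[0,0,0,0,0]]]'
python3 nest.py; python3 -c "
from h import *
snap('wrist','w10'); im=cv2.imread('pics/w10.png')
cv2.imwrite('pics/w10z.png',cv2.resize(im[160:340,190:370],None,fx=4,fy=3.3,interpolation=cv2.INTER_CUBIC))
snap('side','s10'); im=cv2.imread('pics/s10.png')
cv2.imwrite('pics/s10z.png',cv2.resize(im[190:290,210:330],None,fx=6,fy=6,interpolation=cv2.INTER_CUBIC))"
```

```text
t: 9.92
tcp_pos: [0.5204, -0.1405, -0.0006]
eef_rot: [[0.007, -0.187, -0.982], [-0.016, -0.982, 0.187], [-1.0, 0.015, -0.01]]
force: [1.6, 0.3, -4.4]
width: 0.334
t 9.92 cart in nest mm x -1.9 y 0.4 bottom-floor 0.4 yaw -10.8 F [ 1.6  0.3 -4.4] w 0.334 tilt [ 0.007 -0.016] tcp [ 0.5204 -0.1405 -0.0006]
```

View pics/w10z.png

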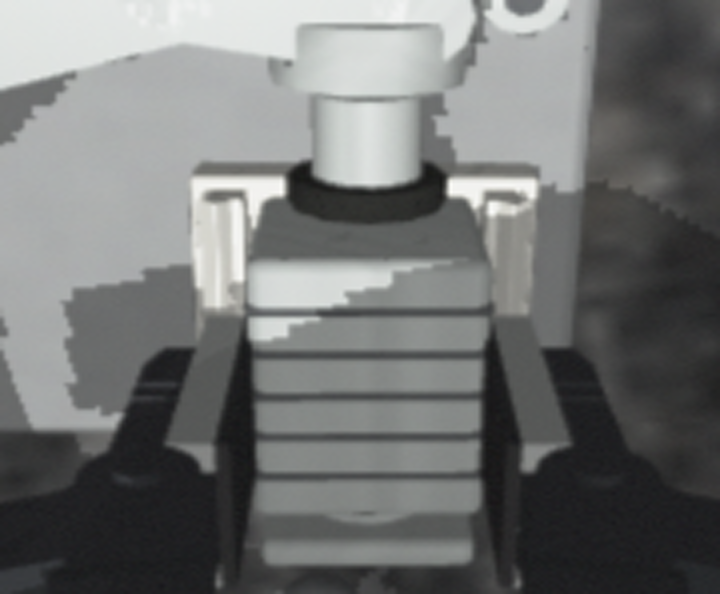

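View pics/s10z.png

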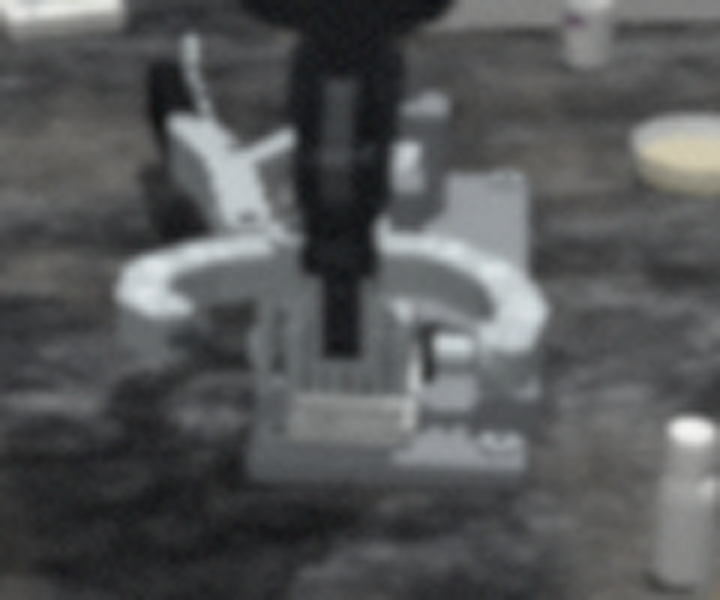

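```bash
python3 -m pendant '[[[0,0,0,0,0.4],[0,0,0,0,0.45],[0,0,0,0,0.5],[0,0,0,0,0.5],[0,0,0,0,0.5]]]'
python3 nest.py; python3 -m pendant '[[[-5,0,0,0,0.5],[-8,0,0,0,0.5],[-12,0,0,0,0.5],[-12,0,0,0,0.5],[-15,0,0,0,0.5],[-15,0,0,0,0.5]]]';  python3 nest.py; python3 -c "
from h import *
snap('wrist','w11'); im=cv2.imread('pics/w11.png')
cv2.imwrite('pics/w11z.png',cv2.resize(im[130:340,150:400],None,fx=3.1,fy=2.8,interpolation=cv2.INTER_CUBIC))
snap('side','s11'); im=cv2.imread('pics/s11.png')
cv2.imwrite('pics/s11z.png',cv2.resize(im[190:290,210:330],None,fx=6,fy=6,interpolation=cv2.INTER_CUBIC))"
```

```text
t: 10.43
tcp_pos: [0.5214, -0.141, -0.0012]
eef_rot: [[0.008, -0.187, -0.982], [-0.017, -0.982, 0.187], [-1.0, 0.015, -0.011]]
force: [0.5, -0.2, -0.5]
width: 0.501
t 10.43 cart in nest mm x -0.9 y 0.2 bottom-floor -0.2 yaw -10.79 F [ 0.5 -0.2 -0.5] w 0.501 tilt [ 0.008 -0.017] tcp [ 0.5214 -0.141  -0.0012]
t: 10.93
tcp_pos: [0.5185, -0.1394, 0.068]
eef_rot: [[0.002, -0.188, -0.982], [-0.016, -0.982, 0.188], [-1.0, 0.015, -0.005]]
force: [-0.2, -0.2, 0.4]
width: 0.499
t 10.93 cart in nest mm x -3.8 y 1.2 bottom-floor 69.0 yaw -10.82 F [-0.2 -0.2  0.4] w 0.499 tilt [ 0.002 -0.016] tcp [ 0.5185 -0.1394  0.068 ]
```

View pics/w11z.png

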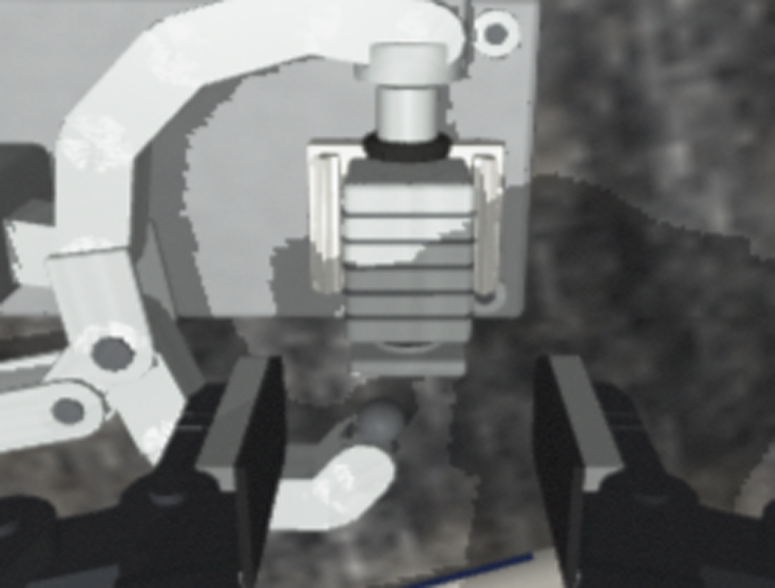

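View pics/s11z.png

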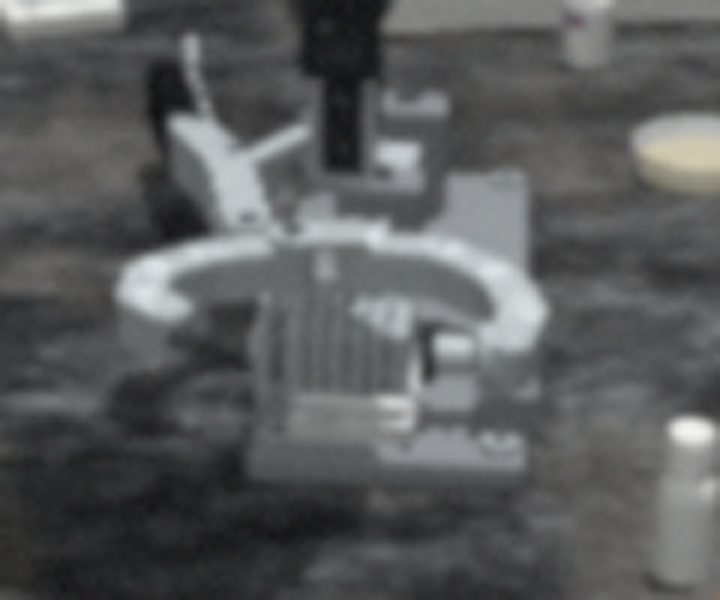

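```bash
python3 -m pendant '[[[0,-24,13,0,0.5],[0,-26,15,0,0.3],[0,-26,15,0,0],[0,-26,15,0,0],[0,-26,15,0,0],[0,-26,15,0,0],[0,-26,15,0,0],[0,-20,10,0,0],[0,0,0,0,0],[0,0,0,0,0]]]'; python3 -c "
from h import *
snap('wrist','w12'); im=cv2.imread('pics/w12.png')
"
```

```text
t: 11.87
tcp_pos: [0.4453, 0.084, 0.0649]
eef_rot: [[0.012, -0.191, -0.981], [-0.021, -0.981, 0.191], [-1.0, 0.018, -0.016]]
force: [0.4, -0.6, -0.0]
width: 0.0
```

View pics/w12.png

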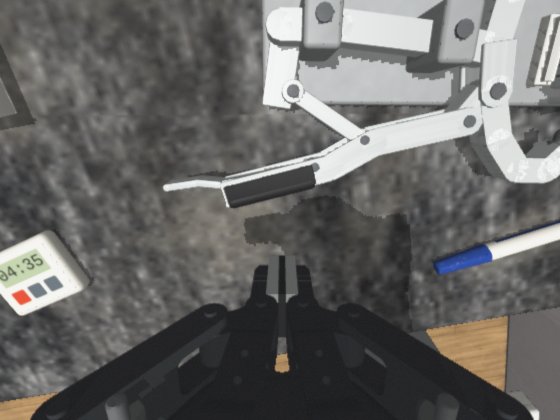

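```bash
python3 - <<'E'
from h import *
p,R=ps=pose('w12')
a=np.radians(-10.7);xp=np.array([np.cos(a),np.sin(a)]);yp=np.array([-xp[1],xp[0]])
D={}
for k,q,h in [('gripout_l',(231,207),.0495),('gripout_r',(317,185),.0495),('gripTop_l',(224,183),.0495),('gripTop_r',(313,165),.0495),('pivA',(470,121),.052),('pivB',(498,90),.055),('knee',(365,140),.052),('tailend',(166,188),.044),('tailroot',(220,184),.044),('tipvis',(282,255),.0649+.038)]:
    X=onz('wrist',*q,h,ps); D[k]=X
    print(k,X.round(4),'tool',(R.T@(X-p)*1000).round(1),'press',(1000*xp@X[:2]-542).round(1),(1000*yp@X[:2]+41.6).round(1))
g=(D['gripout_l']+D['gripout_r'])/2
for k in('pivA','pivB','knee'): print(k,np.linalg.norm((g-D[k])[:2]))
E
```

```text
gripout_l [0.47   0.1138 0.0495] tool [ 15.1 -34.3 -18.3] press -101.3 240.7
gripout_r [0.4738 0.0533 0.0495] tool [ 16.4  24.4 -33.6] press -86.4 181.9
gripTop_l [0.4873 0.1143 0.0495] tool [ 15.3 -38.1 -35.2] press -84.4 244.4
gripTop_r [0.4877 0.0538 0.0495] tool [ 16.6  21.3 -47.1] press -72.8 185.0
pivA [ 0.4964 -0.0477  0.052 ] tool [ 16.3 119.3 -75.1] press -45.4 86.9
pivB [ 0.5119 -0.0626  0.055 ] tool [ 13.8 131.  -93.2] press -27.4 75.1
knee [0.4975 0.0188 0.052 ] tool [ 14.9  53.8 -63.5] press -56.6 152.4
tailend [0.4907 0.1555 0.044 ] tool [ 20.  -79.3 -30.5] press -88.8 285.5
tailroot [0.4861 0.1184 0.044 ] tool [ 20.7 -42.  -33.2] press -86.3 248.2
tipvis [0.4538 0.0823 0.1029] tool [-37.8   0.7  -9.3] press -111.4 206.7
pivA 0.1335430223976846
pivB 0.15154436698908696
knee 0.0696574763763226
```

```bash
python3 -m pendant '[[[10,-2,3,0,0],[14,-2,3,0,0],[14,0,2,0,0],[14,0,2,0,0],[10,0,0,0,0],[6,0,0,0,0],[0,0,0,0,0],[0,0,0,0,0]]]'
cat > pr.py <<'E'
from h import *
s=observe();p=s['tcp_pos'];R=s['eef_rot']
a=np.radians(-10.7);xp=np.array([np.cos(a),np.sin(a)]);yp=np.array([-xp[1],xp[0]])
c=p+R@np.array([-.038,.0007,-.0105]); F=s['force']
print('t',round(s['t'],2),'tipface press x %.1f y %.1f z %.1f'%(1000*xp@c[:2]-542,1000*yp@c[:2]+41.6,1000*c[2]),'yaw',np.degrees(np.arctan2(R[0,1],-R[1,1])).round(2),'Fpress',(xp@F[:2]).round(1),(yp@F[:2]).round(1),F[2].round(1),'w',round(s['width'],3),'tilt',R[:2,0].round(3))
E
python3 pr.py
```

```text
t: 12.58
tcp_pos: [0.4428, 0.0783, -0.0051]
eef_rot: [[0.019, -0.207, -0.978], [-0.025, -0.978, 0.207], [-1.0, 0.02, -0.024]]
force: [0.1, 0.4, -0.2]
width: -0.005
t 12.58 tipface press x -111.8 y 200.6 z 33.2 yaw -11.98 Fpress 0.0 0.4 -0.2 w -0.005 tilt [ 0.019 -0.025]
```

```bash
python3 -m pendant '[[[2,-6,0,-0.7,0],[2,-6,0,-0.6,0],[0,0,0,0,0],[0,0,0,0,0]]]'; python3 pr.py; python3 -c "
from h import *
snap('wrist','w13'); snap('side','s13'); im=cv2.imread('pics/s13.png')
cv2.imwrite('pics/s13z.png',cv2.resize(im[170:270,180:300],None,fx=6,fy=6,interpolation=cv2.INTER_CUBIC))
"
```

```text
t: 12.92
tcp_pos: [0.4475, 0.0897, -0.0084]
eef_rot: [[0.022, -0.186, -0.982], [-0.025, -0.982, 0.185], [-0.999, 0.02, -0.026]]
force: [0.4, -0.5, -0.2]
width: 0.004
t 12.92 tipface press x -109.4 y 212.9 z 29.9 yaw -10.7 Fpress 0.4 -0.4 -0.2 w 0.004 tilt [ 0.022 -0.025]
```

View pics/w13.png

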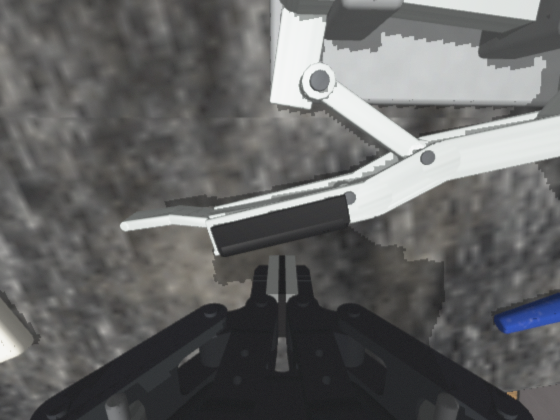

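View pics/s13z.png

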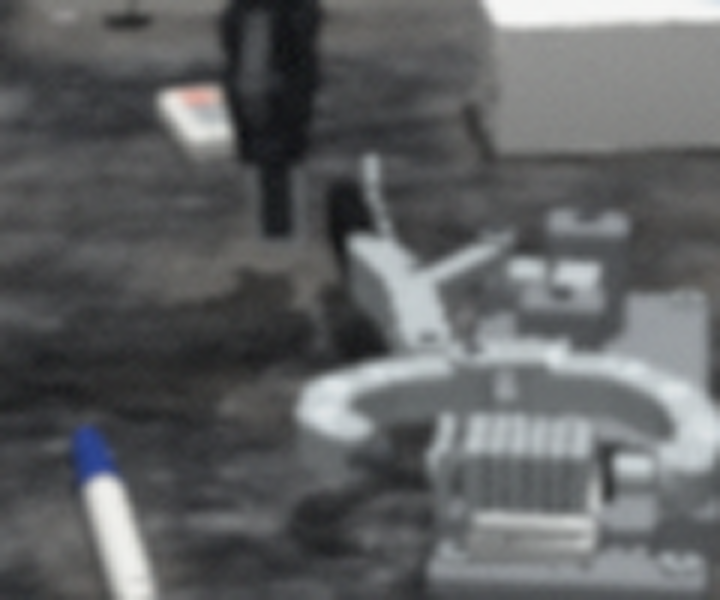

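```bash
python3 -m pendant '[[[0,0,-5,0,0],[0,0,-4,0,0],[0,0,-3,0,0],[0,0,0,0,0]]]'; python3 pr.py; python3 -m pendant '[[[0,0,-3,0,0],[0,0,-3,0,0],[0,0,0,0,0]]]'; python3 pr.py
```

```text
t: 13.35
tcp_pos: [0.4581, 0.0878, -0.0078]
eef_rot: [[0.018, -0.185, -0.983], [-0.023, -0.983, 0.185], [-1.0, 0.02, -0.022]]
force: [-0.6, -0.3, -0.7]
width: 0.0
t 13.35 tipface press x -98.5 y 213.0 z 30.5 yaw -10.66 Fpress -0.6 -0.4 -0.7 w 0.0 tilt [ 0.018 -0.023]
t: 13.6
tcp_pos: [0.4596, 0.0876, -0.0081]
eef_rot: [[0.009, -0.184, -0.983], [-0.021, -0.983, 0.183], [-1.0, 0.019, -0.013]]
force: [0.5, 0.1, -0.0]
width: -0.005
t 13.6 tipface press x -96.6 y 213.1 z 30.1 yaw -10.58 Fpress 0.5 0.2 -0.0 w -0.005 tilt [ 0.009 -0.021]
```

```bash
python3 -m pendant '[[[0,-0.5,-4,0,0],[0,-0.5,-4,0,0]]]'; python3 pr.py; python3 -m pendant '[[[0,-0.5,-4,0,0],[0,-0.5,-4,0,0]]]'; python3 pr.py
```

```text
t: 13.77
tcp_pos: [0.4621, 0.0875, -0.0085]
eef_rot: [[-0.001, -0.183, -0.983], [-0.02, -0.983, 0.183], [-1.0, 0.02, -0.003]]
force: [-5.6, 0.1, 4.0]
width: 0.0
t 13.77 tipface press x -93.8 y 213.4 z 29.6 yaw -10.54 Fpress -5.5 -1.0 4.0 w 0.0 tilt [-0.001 -0.02 ]
t: 13.93
tcp_pos: [0.4658, 0.0872, -0.0087]
eef_rot: [[-0.009, -0.182, -0.983], [-0.019, -0.983, 0.183], [-1.0, 0.02, 0.006]]
force: [-4.8, 0.5, 5.3]
width: -0.001
t 13.93 tipface press x -89.8 y 213.9 z 29.2 yaw -10.51 Fpress -4.8 -0.4 5.3 w -0.001 tilt [-0.009 -0.019]
```

```bash
python3 -m pendant '[[[0,-1,-6,0,0],[0,-1,-6,0,0]]]'; python3 pr.py; python3 -m pendant '[[[0,-1,-6,0,0],[0,-1,-6,0,0]]]'; python3 pr.py
```

```text
t: 14.1
tcp_pos: [0.4714, 0.0868, -0.0092]
eef_rot: [[-0.022, -0.182, -0.983], [-0.017, -0.983, 0.183], [-1.0, 0.021, 0.018]]
force: [-8.1, -0.5, 5.3]
width: 0.002
t 14.1 tipface press x -83.8 y 214.6 z 28.6 yaw -10.5 Fpress -7.9 -2.0 5.3 w 0.002 tilt [-0.022 -0.017]
t: 14.27
tcp_pos: [0.4745, 0.0869, -0.0099]
eef_rot: [[-0.039, -0.181, -0.983], [-0.015, -0.983, 0.182], [-0.999, 0.022, 0.035]]
force: [-14.4, 1.4, 11.8]
width: -0.001
t 14.27 tipface press x -80.0 y 215.2 z 27.8 yaw -10.46 Fpress -14.4 -1.2 11.8 w -0.001 tilt [-0.039 -0.015]
```

```bash
python3 -m pendant '[[[0,0,0,0,0]]]'; python3 pr.py; python3 -c "
from h import *
snap('wrist','w14'); snap('side','s14'); im=cv2.imread('pics/s14.png')
cv2.imwrite('pics/s14z.png',cv2.resize(im[170:270,180:300],None,fx=6,fy=6,interpolation=cv2.INTER_CUBIC))
"
```

```text
t: 14.35
tcp_pos: [0.4728, 0.087, -0.01]
eef_rot: [[-0.043, -0.181, -0.982], [-0.015, -0.983, 0.182], [-0.999, 0.022, 0.039]]
force: [-0.1, 1.0, -0.6]
width: -0.005
t 14.35 tipface press x -81.6 y 215.0 z 27.6 yaw -10.45 Fpress -0.3 0.9 -0.6 w -0.005 tilt [-0.043 -0.015]
```

View pics/w14.png

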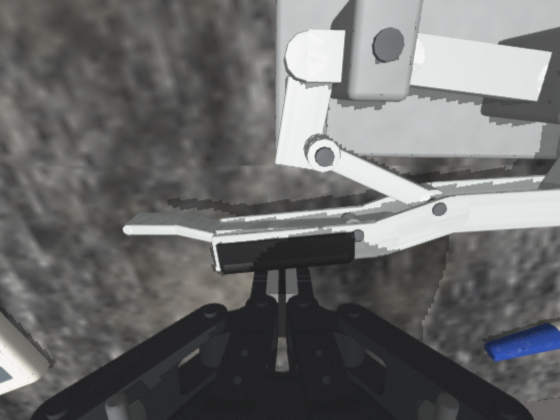

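View pics/s14z.png

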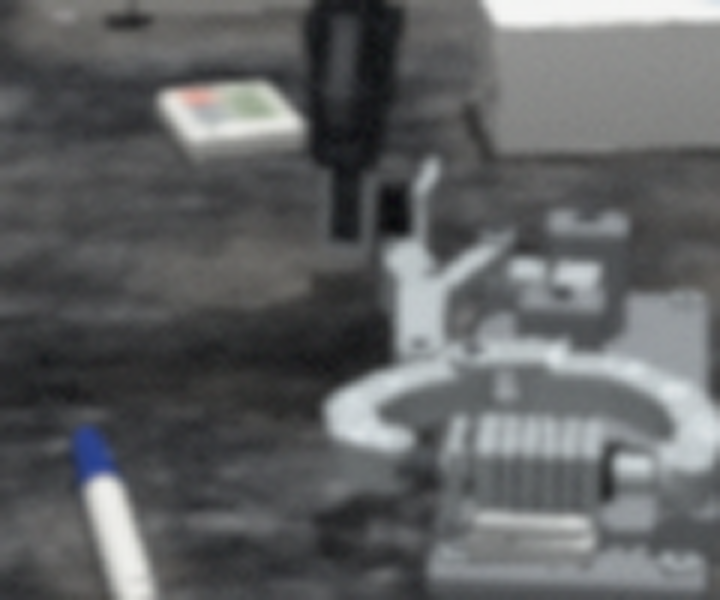

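```bash
python3 -c "
from h import *
snap('top','t14'); im=cv2.imread('pics/t14.png')
cv2.imwrite('pics/t14z.png',cv2.resize(im[170:250,215:345],None,fx=6,fy=6,interpolation=cv2.INTER_CUBIC))
"
```

```text
(no output)
```

View pics/t14z.png

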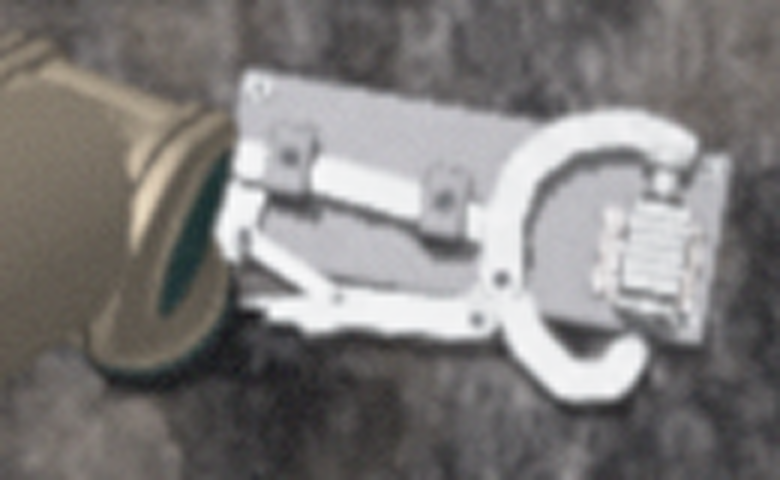

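```bash
python3 -m pendant '[[[-0.6,-1,-6,0,0],[-0.6,-1,-6,0,0]]]'; python3 pr.py; python3 -m pendant '[[[-0.6,-1,-6,0,0],[-0.6,-1,-6,0,0]]]'; python3 pr.py
```

```text
t: 14.67
tcp_pos: [0.4733, 0.087, -0.0101]
eef_rot: [[-0.063, -0.18, -0.982], [-0.013, -0.983, 0.181], [-0.998, 0.024, 0.059]]
force: [-14.8, 0.6, 13.2]
width: 0.005
t 14.67 tipface press x -80.3 y 215.2 z 27.2 yaw -10.39 Fpress -14.6 -2.2 13.2 w 0.005 tilt [-0.063 -0.013]
t: 14.83
tcp_pos: [0.4719, 0.0873, -0.0099]
eef_rot: [[-0.087, -0.179, -0.98], [-0.01, -0.983, 0.181], [-0.996, 0.026, 0.084]]
force: [-13.9, 1.0, 13.3]
width: 0.001
t 14.83 tipface press x -80.8 y 215.3 z 27.1 yaw -10.34 Fpress -13.9 -1.6 13.3 w 0.001 tilt [-0.087 -0.01 ]
```

```bash
python3 -m pendant '[[[-4,-1,-8,0,0]]]'; python3 pr.py; python3 -m pendant '[[[-4,-1,-8,0,0]]]'; python3 pr.py
```

```text
t: 14.92
tcp_pos: [0.4712, 0.0872, -0.0078]
eef_rot: [[-0.104, -0.178, -0.978], [-0.009, -0.984, 0.18], [-0.995, 0.027, 0.101]]
force: [-15.6, 0.2, -9.7]
width: 0.002
t 14.92 tipface press x -80.9 y 215.1 z 28.9 yaw -10.28 Fpress -15.4 -2.7 -9.7 w 0.002 tilt [-0.104 -0.009]
t: 15.0
tcp_pos: [0.4704, 0.0869, -0.0061]
eef_rot: [[-0.121, -0.177, -0.977], [-0.008, -0.984, 0.18], [-0.993, 0.03, 0.118]]
force: [-14.3, 0.4, -7.9]
width: 0.0
t 15.0 tipface press x -81.0 y 214.9 z 30.4 yaw -10.23 Fpress -14.1 -2.3 -7.9 w 0.0 tilt [-0.121 -0.008]
```

```bash
python3 -m pendant '[[[0,0,8,0,0],[0,0,8,0,0],[-10,0,8,0,0],[-20,0,0,0,0],[-20,0,0,0,0],[-20,0,0,0,0],[-20,0,0,0,0]]]'; python3 pr.py; python3 -c "
from h import *
snap('wrist','w15'); snap('side','s15'); im=cv2.imread('pics/s15.png')
cv2.imwrite('pics/s15z.png',cv2.resize(im[170:270,180:300],None,fx=6,fy=6,interpolation=cv2.INTER_CUBIC))
"
```

```text
t: 15.58
tcp_pos: [0.4593, 0.0902, 0.0886]
eef_rot: [[-0.116, -0.18, -0.977], [-0.013, -0.983, 0.183], [-0.993, 0.034, 0.111]]
force: [0.6, -0.1, -0.1]
width: 0.003
t 15.58 tipface press x -92.7 y 216.1 z 125.1 yaw -10.38 Fpress 0.7 -0.0 -0.1 w 0.003 tilt [-0.116 -0.013]
```

View pics/w15.png

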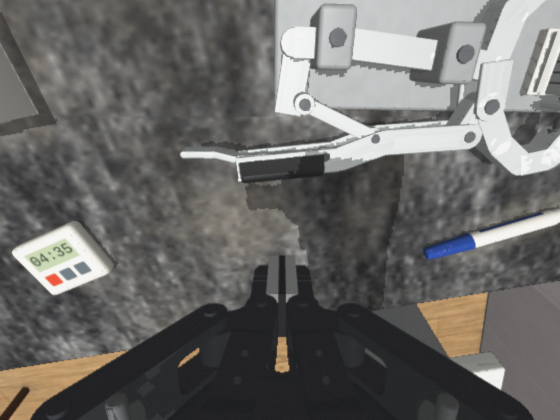

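View pics/s15z.png

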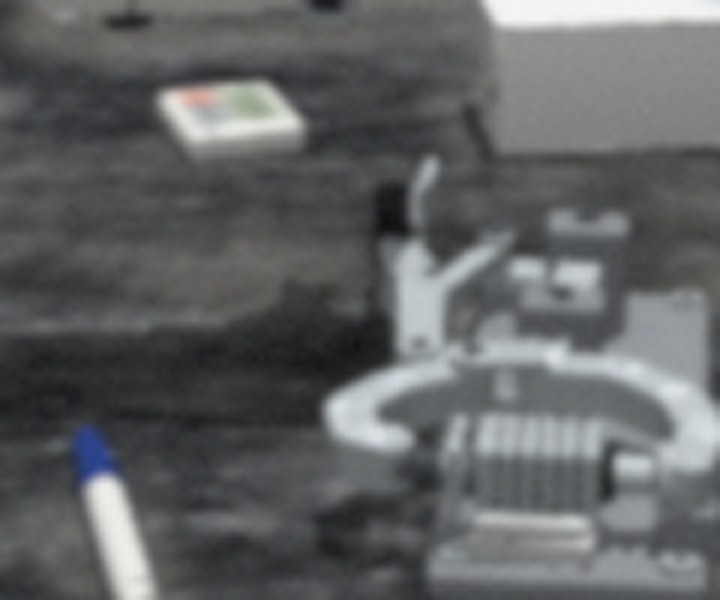

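```bash
python3 - <<'E'
from h import *
ps=pose('w15')
a=np.radians(-10.7);xp=np.array([np.cos(a),np.sin(a)]);yp=np.array([-xp[1],xp[0]])
for k,q,h in [('b2a',(446,25),.062),('b2b',(481,22),.062),('b2c',(472,80),.062),('b1a',(318,5),.062),('b1b',(356,8),.062)]:
    X=onz('wrist',*q,h,ps); print(k,X.round(4),'press',(1000*xp@X[:2]-542).round(1),(1000*yp@X[:2]+41.6).round(1))
z=lambda x,y:(215+(x+.5)/4-.5,150+(y+.5)/4-.5)
for k,q,h in [('b2',(297,192),.062),('b2lo',(297,233),.062),('b1',(195,165),.062),('b1lo',(195,207),.062),('dish',(132,20),.013)]:
    X=onz('top',*z(*q),h); print(k,X.round(4),'press',(1000*xp@X[:2]-542).round(1),(1000*yp@X[:2]+41.6).round(1))
E
```

```text
b2a [ 0.5655 -0.0262  0.062 ] press 18.5 120.8
b2b [ 0.5634 -0.0462  0.062 ] press 20.2 100.8
b2c [ 0.5328 -0.0438  0.062 ] press -10.3 97.5
b1a [0.5878 0.0448 0.062 ] press 27.3 194.8
b1b [0.5827 0.0241 0.062 ] press 26.1 173.5
b2 [ 0.5621 -0.0407  0.062 ] press 17.8 105.9
b2lo [ 0.5319 -0.0402  0.062 ] press -11.9 100.8
b1 [0.5831 0.033  0.062 ] press 24.8 182.3
b1lo [0.552  0.0331 0.062 ] press -5.8 176.7
dish [0.7093 0.0832 0.013 ] press 139.6 255.0
```

```bash
python3 -m pendant '[[[0,6,-25,0,0],[0,7,-32,0,0],[0,7,-32,0,0],[0,7,-32,0,0],[0,6,-28,0,0],[0,0,0,0,0],[0,0,0,0,0]]]'; python3 pr.py
```

```text
t: 16.27
tcp_pos: [0.6114, 0.0308, 0.0789]
eef_rot: [[-0.094, -0.176, -0.98], [-0.01, -0.984, 0.178], [-0.996, 0.026, 0.091]]
force: [-1.5, 0.3, -0.2]
width: 0.0
t 16.27 tipface press x 67.0 y 185.8 z 115.8 yaw -10.16 Fpress -1.6 0.0 -0.2 w 0.0 tilt [-0.094 -0.01 ]
```

```bash
python3 -m pendant '[[[15,0,0,0,0],[22,0,0,0,0],[22,0,0,0,0],[15,0,0,0,0],[4,0,0,0,0],[0,0,0,0,0]]]'; python3 pr.py;  python3 -c "
from h import *
snap('wrist','w16')"
```

```text
t: 16.77
tcp_pos: [0.6027, 0.0325, 0.0009]
eef_rot: [[-0.089, -0.176, -0.98], [-0.008, -0.984, 0.177], [-0.996, 0.024, 0.086]]
force: [0.9, -0.7, -0.1]
width: -0.0
t 16.77 tipface press x 57.9 y 185.8 z 37.8 yaw -10.14 Fpress 1.0 -0.5 -0.1 w -0.0 tilt [-0.089 -0.008]
```

View pics/w16.png

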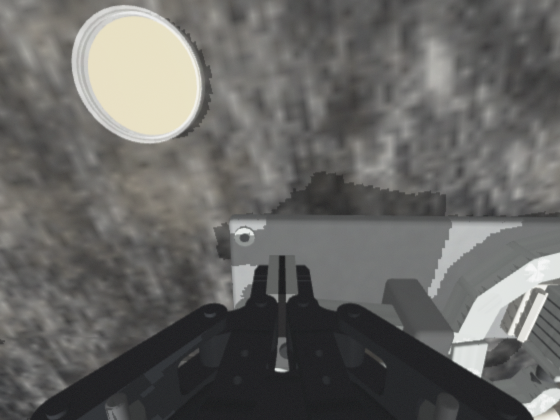

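```bash
python3 -m pendant '[[[0,0,6,0,0],[0,0,5,0,0],[0,0,4,0,0]]]'; python3 pr.py; python3 -m pendant '[[[0,0,5,0,0],[0,0,5,0,0],[0,0,5,0,0]]]'; python3 pr.py
```

```text
t: 17.07
tcp_pos: [0.5951, 0.0342, 0.0056]
eef_rot: [[-0.072, -0.176, -0.982], [-0.012, -0.984, 0.177], [-0.997, 0.024, 0.069]]
force: [9.8, -1.9, -8.0]
width: -0.002
t 17.07 tipface press x 49.5 y 186.0 z 42.8 yaw -10.13 Fpress 10.0 -0.0 -8.0 w -0.002 tilt [-0.072 -0.012]
t: 17.32
tcp_pos: [0.5965, 0.0331, 0.0112]
eef_rot: [[-0.036, -0.177, -0.983], [-0.02, -0.984, 0.178], [-0.999, 0.026, 0.032]]
force: [8.6, -2.5, -6.4]
width: 0.002
t 17.32 tipface press x 49.7 y 185.2 z 48.9 yaw -10.21 Fpress 8.9 -0.9 -6.4 w 0.002 tilt [-0.036 -0.02 ]
```

```bash
python3 -m pendant '[[[4,0,5,0,0],[4,0,5,0,0],[4,0,5,0,0],[4,0,5,0,0]]]'; python3 pr.py; python3 -m pendant '[[[4,0,5,0,0],[4,0,5,0,0],[4,0,5,0,0],[3,0,5,0,0]]]'; python3 pr.py
```

```text
t: 17.65
tcp_pos: [0.5989, 0.0332, 0.0073]
eef_rot: [[0.012, -0.179, -0.984], [-0.025, -0.984, 0.179], [-1.0, 0.023, -0.016]]
force: [5.1, -0.6, 5.1]
width: 0.003
t 17.65 tipface press x 50.2 y 185.6 z 45.5 yaw -10.33 Fpress 5.1 0.4 5.1 w 0.003 tilt [ 0.012 -0.025]
t: 17.98
tcp_pos: [0.6016, 0.0333, 0.0044]
eef_rot: [[0.059, -0.182, -0.982], [-0.03, -0.983, 0.18], [-0.998, 0.019, -0.064]]
force: [5.3, -1.1, 5.2]
width: 0.004
t 17.98 tipface press x 51.0 y 186.1 z 43.0 yaw -10.48 Fpress 5.5 -0.1 5.2 w 0.004 tilt [ 0.059 -0.03 ]
```

```bash
python3 -m pendant '[[[3,0,5,0,0],[3,0,5,0,0],[3,0,5,0,0],[3,0,5,0,0],[3,0,5,0,0],[2,0,5,0,0],[2,0,5,0,0],[0,0,0,0,0]]]'; python3 pr.py; python3 -m pendant '[[[0,0,-8,0,0],[-15,0,-8,0,0],[-25,0,0,0,0],[-25,0,0,0,0],[-20,0,0,0,0],[0,0,0,0,0]]]'; python3 pr.py
```

```text
t: 18.65
tcp_pos: [0.6073, 0.0328, 0.0063]
eef_rot: [[0.143, -0.187, -0.972], [-0.04, -0.982, 0.183], [-0.989, 0.013, -0.148]]
force: [0.2, 0.5, -0.3]
width: -0.001
t 18.65 tipface press x 53.4 y 186.4 z 45.5 yaw -10.79 Fpress 0.1 0.5 -0.3 w -0.001 tilt [ 0.143 -0.04 ]
t: 19.15
tcp_pos: [0.6107, 0.0329, 0.0995]
eef_rot: [[0.14, -0.188, -0.972], [-0.039, -0.982, 0.184], [-0.989, 0.012, -0.145]]
force: [0.5, 0.2, -0.6]
width: 0.001
t 19.15 tipface press x 56.8 y 187.1 z 138.6 yaw -10.84 Fpress 0.4 0.3 -0.6 w 0.001 tilt [ 0.14  -0.039]
```

```bash
python3 -m pendant '[[[0,-4,26,0,0],[0,-5,32,0,0],[0,-5,32,0,0],[0,-5,32,0,0],[0,-5,32,0,0],[0,-4,22,0,0],[0,0,0,0,0],[0,0,0,0,0]]]'; python3 pr.py
```

```text
t: 19.82
tcp_pos: [0.4401, 0.0939, 0.0747]
eef_rot: [[0.145, -0.187, -0.972], [-0.039, -0.982, 0.183], [-0.989, 0.011, -0.15]]
force: [0.3, -0.3, 0.8]
width: 0.002
t 19.82 tipface press x -122.3 y 215.3 z 113.8 yaw -10.77 Fpress 0.4 -0.2 0.8 w 0.002 tilt [ 0.145 -0.039]
```

```bash
python3 -m pendant '[[[15,0,0,0,0],[22,-1,0,0,0],[22,-1,0,0,0],[15,-1,0,0,0],[6,0,0,0,0],[0,0,0,0,0]]]'; python3 pr.py
```

```text
t: 20.32
tcp_pos: [0.4683, 0.0972, 0.0144]
eef_rot: [[0.122, -0.18, -0.976], [-0.045, -0.983, 0.176], [-0.991, 0.023, -0.128]]
force: [0.2, 0.3, -0.3]
width: 0.001
t 20.32 tipface press x -94.3 y 224.3 z 53.4 yaw -10.37 Fpress 0.1 0.3 -0.3 w 0.001 tilt [ 0.122 -0.045]
```

```bash
python3 -c "
from rig import *
print(observe()['joints'].round(3))"
```

```text
[-0.626  0.728  0.441  2.248 -1.099  0.234 -0.976]
```

```bash
python3 -m pendant '[[[0,3,6,0,0],[0,3,6,0,0],[5,0,0,0,0],[5,0,0,0,0],[0,0,0,0,0]]]'; python3 pr.py; python3 -c "
from rig import *
print(observe()['joints'].round(3))"
```

```text
t: 20.73
tcp_pos: [0.4615, 0.0935, 0.0119]
eef_rot: [[0.111, -0.183, -0.977], [-0.048, -0.983, 0.179], [-0.993, 0.027, -0.118]]
force: [0.6, -0.7, 1.0]
width: 0.001
t 20.73 tipface press x -100.0 y 219.5 z 50.8 yaw -10.57 Fpress 0.7 -0.6 1.0 w 0.001 tilt [ 0.111 -0.048]
[-0.619  0.731  0.437  2.257 -1.099  0.233 -0.974]
```

```bash
python3 -m pendant '[[[8,0,8,0,0],[10,0,8,0,0],[10,0,4,0,0],[10,0,4,0,0],[0,0,0,0,0]]]'; python3 pr.py; python3 -c "
from rig import *
print(observe()['joints'].round(3))"
```

```text
t: 21.15
tcp_pos: [0.4534, 0.1024, -0.0125]
eef_rot: [[0.075, -0.184, -0.98], [-0.057, -0.982, 0.18], [-0.996, 0.043, -0.084]]
force: [-0.3, -0.3, -0.5]
width: -0.001
t 21.15 tipface press x -108.2 y 227.4 z 26.2 yaw -10.62 Fpress -0.3 -0.3 -0.5 w -0.001 tilt [ 0.075 -0.057]
[-0.623  0.784  0.411  2.239 -1.099  0.233 -1.003]
```

```bash
python3 -m pendant '[[[-1,6,-5,0,0],[-1,6,-6,0,0],[0,0,-6,0,0],[0,0,0,0,0]]]'; python3 pr.py; python3 -c "
from h import *
snap('wrist','w17')"
```

```text
t: 21.48
tcp_pos: [0.4691, 0.0855, -0.0091]
eef_rot: [[0.074, -0.184, -0.98], [-0.059, -0.982, 0.18], [-0.996, 0.044, -0.083]]
force: [-0.0, -0.4, -0.3]
width: -0.002
t 21.48 tipface press x -89.7 y 213.7 z 29.7 yaw -10.62 Fpress 0.0 -0.4 -0.3 w -0.002 tilt [ 0.074 -0.059]
```

View pics/w17.png

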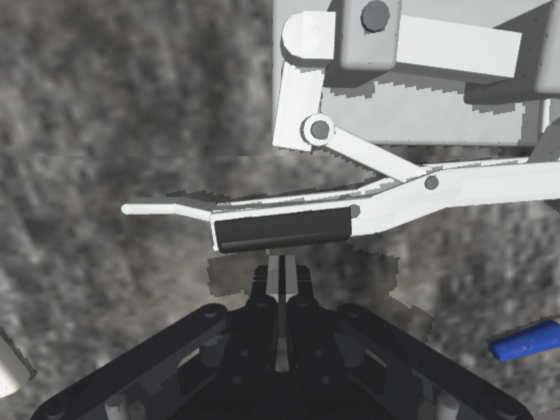

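```bash
python3 -m pendant '[[[0,-6,0,0,0],[0,-6,-4,0,0],[0,0,-4,0,0],[0,0,0,0,0]]]'; python3 pr.py; python3 -m pendant '[[[-1,-1,-8,0,0]]]'; python3 pr.py;  python3 -m pendant '[[[-1,-1,-8,0,0]]]'; python3 pr.py
```

```text
t: 21.87
tcp_pos: [0.4787, 0.0973, -0.0087]
eef_rot: [[0.072, -0.184, -0.98], [-0.058, -0.982, 0.18], [-0.996, 0.043, -0.082]]
force: [-0.3, -0.3, 0.7]
width: 0.001
t 21.87 tipface press x -82.4 y 227.0 z 30.1 yaw -10.63 Fpress -0.2 -0.3 0.7 w 0.001 tilt [ 0.072 -0.058]
t: 21.95
tcp_pos: [0.4806, 0.0974, -0.0083]
eef_rot: [[0.062, -0.182, -0.981], [-0.057, -0.982, 0.179], [-0.996, 0.044, -0.071]]
force: [-14.1, -3.0, -6.1]
width: -0.003
t 21.95 tipface press x -80.1 y 227.6 z 30.3 yaw -10.52 Fpress -13.3 -5.6 -6.1 w -0.003 tilt [ 0.062 -0.057]
t: 22.03
tcp_pos: [0.4805, 0.0974, -0.0085]
eef_rot: [[0.048, -0.181, -0.982], [-0.055, -0.982, 0.178], [-0.997, 0.046, -0.057]]
force: [-13.9, -1.3, 2.5]
width: 0.0
t 22.03 tipface press x -79.6 y 227.6 z 30.0 yaw -10.42 Fpress -13.4 -3.9 2.5 w 0.0 tilt [ 0.048 -0.055]
```

```bash
python3 -m pendant '[[[-1,-1,-11,0,0]]]'; python3 pr.py;  python3 -m pendant '[[[-1,-1,-12,0,0]]]'; python3 pr.py
```

```text
t: 22.12
tcp_pos: [0.4806, 0.0973, -0.0086]
eef_rot: [[0.029, -0.179, -0.983], [-0.052, -0.983, 0.177], [-0.998, 0.046, -0.038]]
force: [-19.9, -0.4, 15.4]
width: 0.004
t 22.12 tipface press x -78.8 y 227.6 z 29.7 yaw -10.3 Fpress -19.4 -4.1 15.4 w 0.004 tilt [ 0.029 -0.052]
t: 22.2
tcp_pos: [0.4814, 0.0974, -0.0086]
eef_rot: [[0.01, -0.177, -0.984], [-0.049, -0.983, 0.176], [-0.999, 0.046, -0.018]]
force: [-17.3, 1.7, 11.4]
width: 0.001
t 22.2 tipface press x -77.3 y 227.8 z 29.6 yaw -10.18 Fpress -17.3 -1.5 11.4 w 0.001 tilt [ 0.01  -0.049]
```

```bash
python3 -m pendant '[[[5,0,4,0,0],[7,0,1,0,0],[6,0,0,0,0],[0,0,0,0,0]]]'; python3 pr.py;  python3 -m pendant '[[[-1,-1,-8,0,0]]]'; python3 pr.py; python3 -m pendant '[[[-2,-1,-13,0,0]]]'; python3 pr.py
```

```text
t: 22.53
tcp_pos: [0.4739, 0.098, -0.0284]
eef_rot: [[0.005, -0.175, -0.985], [-0.049, -0.983, 0.174], [-0.999, 0.048, -0.014]]
force: [0.6, -0.4, 0.7]
width: 0.002
t 22.53 tipface press x -84.6 y 227.1 z 9.8 yaw -10.06 Fpress 0.6 -0.3 0.7 w 0.002 tilt [ 0.005 -0.049]
t: 22.62
tcp_pos: [0.4796, 0.0979, -0.028]
eef_rot: [[0.001, -0.174, -0.985], [-0.048, -0.984, 0.174], [-0.999, 0.047, -0.009]]
force: [-14.6, -2.8, -0.4]
width: 0.0
t 22.62 tipface press x -78.8 y 228.1 z 10.1 yaw -10.05 Fpress -13.8 -5.5 -0.4 w 0.0 tilt [ 0.001 -0.048]
t: 22.7
tcp_pos: [0.4831, 0.0974, -0.0276]
eef_rot: [[-0.017, -0.173, -0.985], [-0.046, -0.984, 0.174], [-0.999, 0.048, 0.009]]
force: [-20.5, -1.3, -7.7]
width: 0.002
t 22.7 tipface press x -74.6 y 228.2 z 10.3 yaw -9.97 Fpress -19.9 -5.1 -7.7 w 0.002 tilt [-0.017 -0.046]
```

```bash
python3 -m pendant '[[[-1.5,-2,-13,0,0]]]'; python3 pr.py;  python3 -m pendant '[[[-1.5,-2,-13,0,0]]]'; python3 pr.py; python3 -m pendant '[[[-1.5,-2,-13,0,0]]]'; python3 pr.py
```

```text
t: 22.78
tcp_pos: [0.4872, 0.0966, -0.0276]
eef_rot: [[-0.034, -0.173, -0.984], [-0.045, -0.984, 0.174], [-0.998, 0.05, 0.026]]
force: [-16.2, -2.8, 7.6]
width: -0.001
t 22.78 tipface press x -69.8 y 228.3 z 10.1 yaw -9.96 Fpress -15.4 -5.7 7.6 w -0.001 tilt [-0.034 -0.045]
t: 22.87
tcp_pos: [0.4914, 0.0959, -0.0274]
eef_rot: [[-0.051, -0.173, -0.984], [-0.043, -0.984, 0.175], [-0.998, 0.052, 0.043]]
force: [-18.1, -1.1, 10.4]
width: 0.0
t 22.87 tipface press x -64.8 y 228.4 z 10.1 yaw -9.97 Fpress -17.5 -4.5 10.4 w 0.0 tilt [-0.051 -0.043]
t: 22.95
tcp_pos: [0.4957, 0.0952, -0.0272]
eef_rot: [[-0.068, -0.173, -0.983], [-0.042, -0.983, 0.176], [-0.997, 0.053, 0.06]]
force: [-14.7, -1.1, 8.4]
width: -0.0
t 22.95 tipface press x -59.8 y 228.6 z 10.1 yaw -9.99 Fpress -14.2 -3.8 8.4 w -0.0 tilt [-0.068 -0.042]
```

```bash
python3 -c "
from h import *
snap('wrist','w18');snap('top','t18'); im=cv2.imread('pics/t18.png')
cv2.imwrite('pics/t18z.png',cv2.resize(im[170:250,215:345],None,fx=6,fy=6,interpolation=cv2.INTER_CUBIC))
"; python3 pr.py
```

```text
t 23.05 tipface press x -53.8 y 229.1 z 10.4 yaw -10.01 Fpress -1.9 -1.6 -1.2 w -0.001 tilt [-0.057 -0.044]
```

View pics/w18.png

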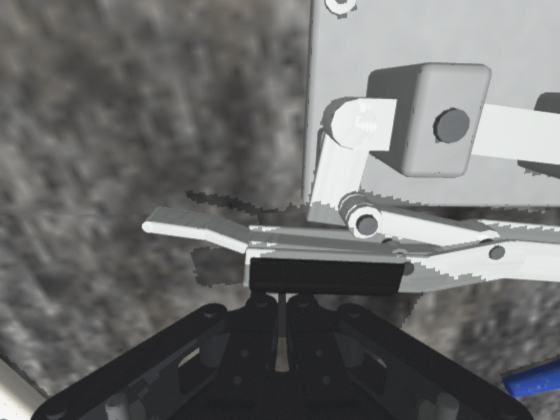

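View pics/t18z.png

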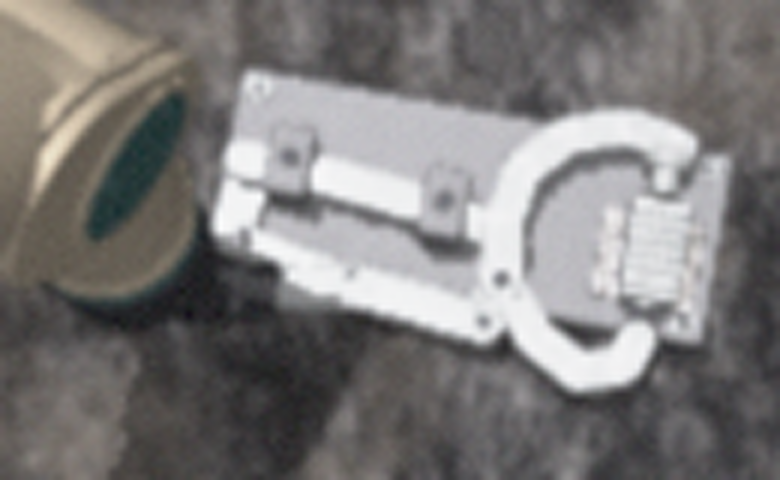

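```bash
python3 -m pendant '[[[0,0,-4,0,0]]]'; python3 pr.py; python3 -m pendant '[[[0,0,-4,0,0]]]'; python3 pr.py
```

```text
t: 23.13
tcp_pos: [0.5039, 0.0941, -0.0274]
eef_rot: [[-0.062, -0.173, -0.983], [-0.043, -0.983, 0.176], [-0.997, 0.053, 0.053]]
force: [-10.3, 3.3, 9.2]
width: -0.001
t 23.13 tipface press x -51.9 y 229.1 z 10.0 yaw -10.0 Fpress -10.8 1.3 9.2 w -0.001 tilt [-0.062 -0.043]
t: 23.22
tcp_pos: [0.5033, 0.0944, -0.0277]
eef_rot: [[-0.071, -0.173, -0.982], [-0.041, -0.984, 0.176], [-0.997, 0.053, 0.063]]
force: [-13.7, 2.3, 10.9]
width: -0.001
t 23.22 tipface press x -52.1 y 229.2 z 9.5 yaw -9.96 Fpress -13.9 -0.3 10.9 w -0.001 tilt [-0.071 -0.041]
```

```bash
python3 -m pendant '[[[0,0,3,0,0],[0,0,8,0,0],[0,0,10,0,0],[-10,0,10,0,0],[-20,0,5,0,0],[-25,0,0,0,0],[-25,0,0,0,0],[0,0,0,0,0]]]'; python3 pr.py; python3 -c "
from h import *
snap('wrist','w19');snap('top','t19'); im=cv2.imread('pics/t19.png')
cv2.imwrite('pics/t19z.png',cv2.resize(im[170:250,215:345],None,fx=6,fy=6,interpolation=cv2.INTER_CUBIC))
"
```

```text
t: 23.88
tcp_pos: [0.4732, 0.1047, 0.0598]
eef_rot: [[-0.066, -0.174, -0.983], [-0.041, -0.983, 0.177], [-0.997, 0.052, 0.058]]
force: [1.2, -0.5, 0.1]
width: -0.002
t 23.88 tipface press x -83.8 y 233.7 z 97.1 yaw -10.04 Fpress 1.3 -0.2 0.1 w -0.002 tilt [-0.066 -0.041]
```

View pics/w19.png

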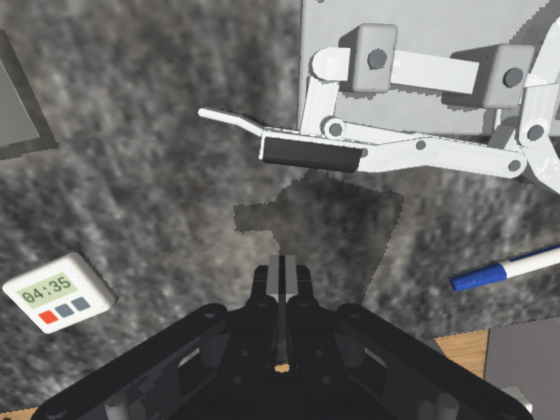

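View pics/t19z.png

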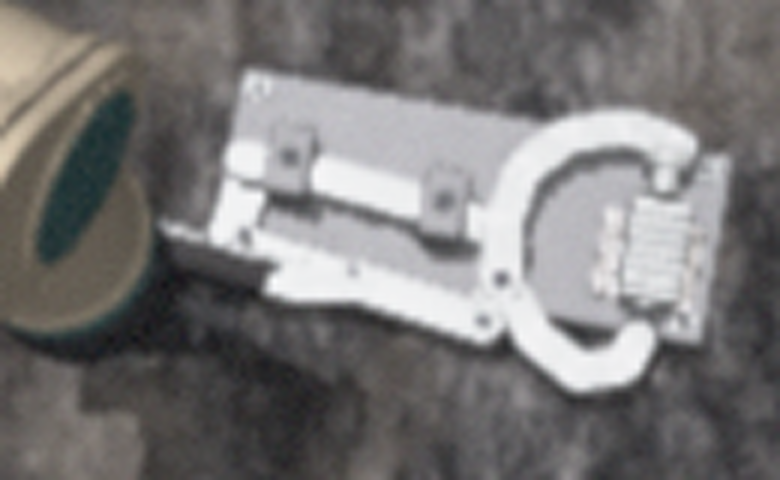

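```bash
python3 -c "
from h import *
snap('side','s19'); im=cv2.imread('pics/s19.png')
cv2.imwrite('pics/s19z.png',cv2.resize(im[215:275,225:325],None,fx=8,fy=8,interpolation=cv2.INTER_CUBIC))
im=cv2.imread('pics/s15.png')
cv2.imwrite('pics/s15c.png',cv2.resize(im[215:275,225:325],None,fx=8,fy=8,interpolation=cv2.INTER_CUBIC))
"
```

```text
(no output)
```

View pics/s19z.png

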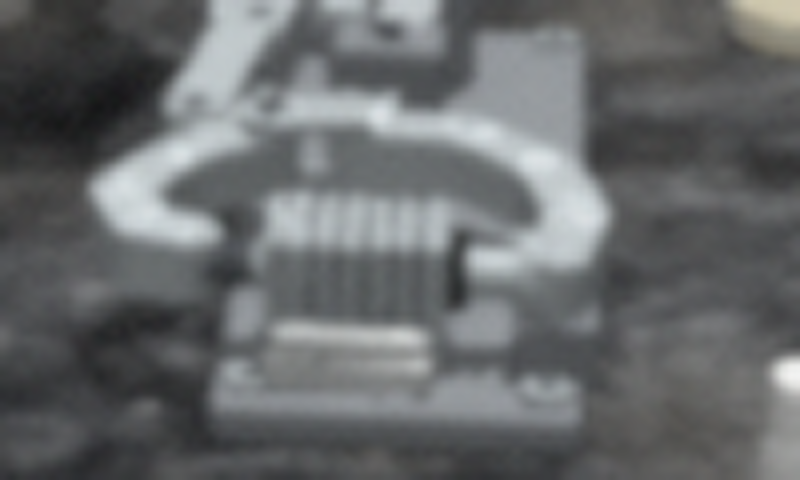

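View pics/s15c.png

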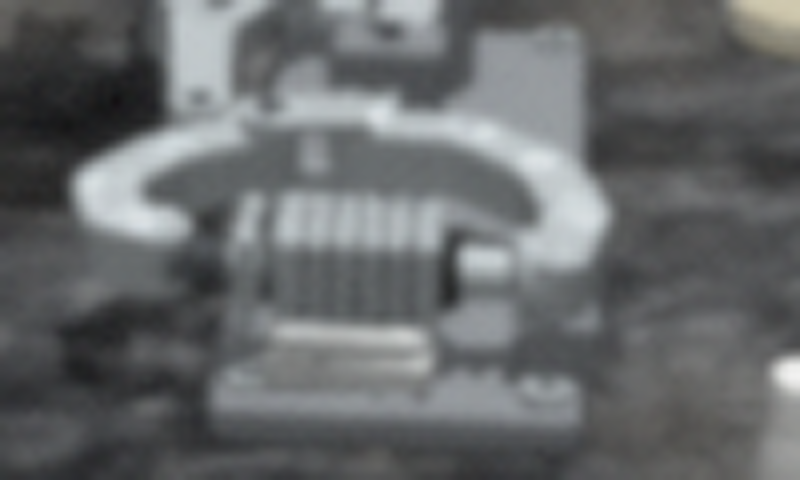

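```bash
python3 - <<'E'
from h import *
p,R=ps=pose('w19')
a=np.radians(-10.7);xp=np.array([np.cos(a),np.sin(a)]);yp=np.array([-xp[1],xp[0]])
for k,q,h in [('tend',(200,110),.044),('tmid',(232,119),.044),('troot',(258,130),.044),('grip_r',(360,172),.0495),('grip_l',(262,162),.0495),('plate edge',(303,60),.012),('plate corner',(297,133),.012),('fixend',(312,60),.05),('link',(305,125),.05),('timer',(65,295),.016),('timercorner',(115,300),.016),('timertop',(88,255),.016)]:
    X=onz('wrist',*q,h,ps); print(k,X.round(4),'tool',(R.T@(X-p)*1000).round(1),'press',(1000*xp@X[:2]-542).round(1),(1000*yp@X[:2]+41.6).round(1))
E
python3 -c "
from rig import *
print(observe()['joints'].round(3))"
```

```text
tend [0.5615 0.1374 0.044 ] tool [  8.5 -48.4 -81.9] press -15.8 280.8
tmid [0.553  0.1199 0.044 ] tool [  9.8 -29.7 -76.7] press -20.9 262.1
troot [0.5438 0.1057 0.044 ] tool [ 11.  -14.1 -70.1] press -27.3 246.4
grip_r [0.5066 0.0462 0.0495] tool [ 10.4  51.1 -43.8] press -52.8 181.1
grip_l [0.5248 0.107  0.0495] tool [  6.7 -11.8 -50.9] press -46.1 244.1
plate edge [0.5791 0.0683 0.012 ] tool [  42.1   14.8 -113.3] press 14.3 216.2
plate corner [0.5324 0.0797 0.012 ] tool [ 44.7  11.7 -65.4] press -33.6 218.8
fixend [0.5763 0.0682 0.05  ] tool [   4.4   17.5 -108.4] press 11.7 215.6
link [0.5423 0.0771 0.05  ] tool [  6.3  14.6 -73.3] press -23.5 218.1
timer [0.4351 0.2971 0.016 ] tool [  38.3 -184.8   68.9] press -169.6 414.3
timercorner [0.4212 0.2586 0.016 ] tool [  40.8 -144.6   75.7] press -176.1 373.9
timertop [0.4682 0.2625 0.016 ] tool [  37.5 -156.6   30.3] press -130.7 386.4
[-0.761  0.781  0.748  2.031 -0.755  0.722 -1.27 ]
```

```bash
python3 -m pendant '[[[0,-12,-20,0,0],[0,-12,-28,0,0],[0,-10,-28,0,0],[0,-6,-24,0,0],[0,0,0,0,0],[0,0,0,0,0]]]'; python3 pr.py
```

```text
t: 24.53
tcp_pos: [0.5721, 0.1282, 0.0403]
eef_rot: [[-0.085, -0.174, -0.981], [-0.04, -0.983, 0.178], [-0.996, 0.054, 0.077]]
force: [-0.9, 0.1, 0.3]
width: -0.005
t 24.53 tipface press x 9.7 y 275.3 z 77.4 yaw -10.02 Fpress -0.9 -0.1 0.3 w -0.005 tilt [-0.085 -0.04 ]
```

```bash
python3 -m pendant '[[[0,1,-13,0,0],[0,0,0,0,0],[8,0,0,0,0],[0,0,0,0,0]]]'; python3 pr.py; python3 -c "
from h import *
snap('wrist','w20')"
```

```text
t: 24.87
tcp_pos: [0.5783, 0.124, 0.0275]
eef_rot: [[-0.093, -0.175, -0.98], [-0.04, -0.983, 0.18], [-0.995, 0.056, 0.085]]
force: [-0.1, 0.6, 0.1]
width: -0.004
t 24.87 tipface press x 16.9 y 272.3 z 64.4 yaw -10.12 Fpress -0.2 0.5 0.1 w -0.004 tilt [-0.093 -0.04 ]
```

View pics/w20.png

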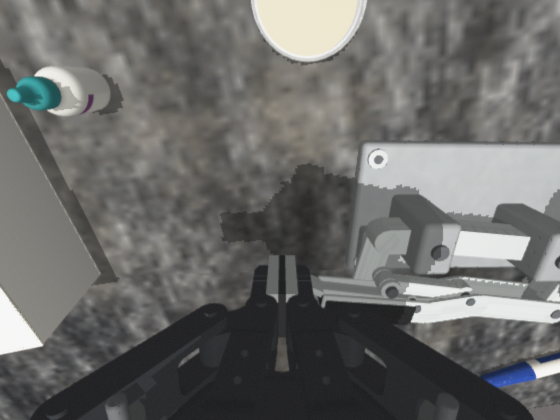

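```bash
python3 -m pendant '[[[10,0,-4,0,0],[14,0,-2,0,0],[14,0,0,0,0],[8,0,0,0,0],[0,0,0,0,0]]]'; python3 pr.py; python3 -c "
from h import *
snap('side','s20'); im=cv2.imread('pics/s20.png')
cv2.imwrite('pics/s20z.png',cv2.resize(im[150:270,180:320],None,fx=5.5,fy=5,interpolation=cv2.INTER_CUBIC))"
```

```text
t: 25.33
tcp_pos: [0.5779, 0.122, -0.0227]
eef_rot: [[-0.095, -0.175, -0.98], [-0.039, -0.983, 0.179], [-0.995, 0.055, 0.086]]
force: [-0.2, 0.4, 1.0]
width: -0.001
t 25.33 tipface press x 17.0 y 270.2 z 14.2 yaw -10.1 Fpress -0.3 0.4 1.0 w -0.001 tilt [-0.095 -0.039]
```

View pics/s20z.png

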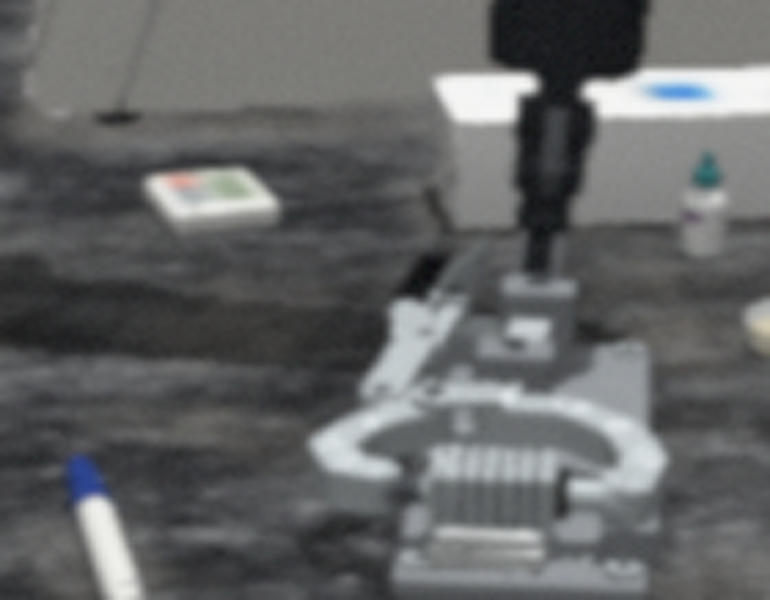

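```bash
python3 -m pendant '[[[0,0,8,0,0],[0,0,7,0,0],[0,0,6,0,0]]]'; python3 pr.py; python3 -m pendant '[[[0,0,6,0,0],[0,0,6,0,0]]]'; python3 pr.py; python3 -m pendant '[[[0,0,7,0,0],[0,0,7,0,0]]]'; python3 pr.py
```

```text
t: 25.63
tcp_pos: [0.5586, 0.125, -0.02]
eef_rot: [[-0.09, -0.176, -0.98], [-0.04, -0.983, 0.18], [-0.995, 0.055, 0.082]]
force: [2.2, -0.3, -2.4]
width: 0.001
t 25.63 tipface press x -2.8 y 269.6 z 17.0 yaw -10.15 Fpress 2.2 0.1 -2.4 w 0.001 tilt [-0.09 -0.04]
t: 25.8
tcp_pos: [0.5461, 0.1278, -0.0178]
eef_rot: [[-0.088, -0.176, -0.98], [-0.039, -0.983, 0.18], [-0.995, 0.054, 0.08]]
force: [0.9, -0.2, 0.2]
width: -0.004
t 25.8 tipface press x -15.6 y 270.0 z 19.2 yaw -10.14 Fpress 0.9 -0.1 0.2 w -0.004 tilt [-0.088 -0.039]
t: 25.97
tcp_pos: [0.5308, 0.131, -0.0158]
eef_rot: [[-0.088, -0.175, -0.981], [-0.038, -0.983, 0.179], [-0.995, 0.054, 0.08]]
force: [0.4, 0.1, -0.4]
width: -0.001
t 25.97 tipface press x -31.3 y 270.3 z 21.2 yaw -10.11 Fpress 0.4 0.2 -0.4 w -0.001 tilt [-0.088 -0.038]
```

```bash
python3 -c "
from h import *
snap('wrist','w21')
snap('side','s21'); im=cv2.imread('pics/s21.png')
cv2.imwrite('pics/s21z.png',cv2.resize(im[150:270,180:320],None,fx=5.5,fy=5,interpolation=cv2.INTER_CUBIC))"
```

```text
(no output)
```

View pics/s21z.png

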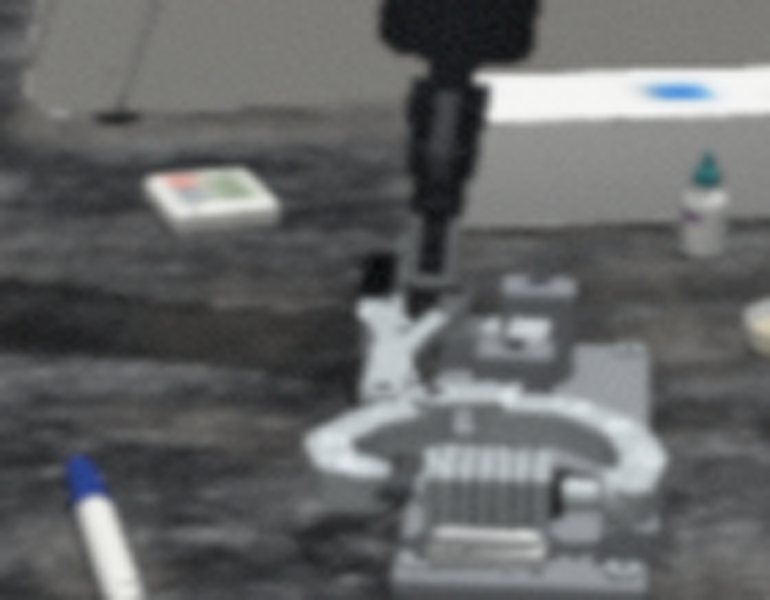

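View pics/w21.png

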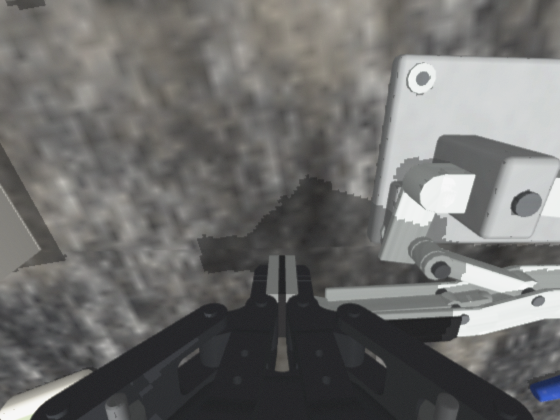

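```bash
python3 -m pendant '[[[2,0,7,0,0],[2,0,7,0,0],[2,0,7,0,0]]]'; python3 pr.py; python3 -m pendant '[[[1,0,7,0,0],[1,0,7,0,0]]]'; python3 pr.py; python3 -m pendant '[[[1,0,7,0,0],[1,0,7,0,0]]]'; python3 pr.py
```

```text
t: 26.32
tcp_pos: [0.5128, 0.1341, -0.0192]
eef_rot: [[-0.08, -0.176, -0.981], [-0.04, -0.983, 0.179], [-0.996, 0.053, 0.072]]
force: [4.6, 0.5, 3.1]
width: -0.001
t 26.32 tipface press x -49.8 y 270.0 z 18.0 yaw -10.13 Fpress 4.4 1.4 3.1 w -0.001 tilt [-0.08 -0.04]
t: 26.48
tcp_pos: [0.5023, 0.1361, -0.0193]
eef_rot: [[-0.071, -0.176, -0.982], [-0.041, -0.983, 0.18], [-0.997, 0.053, 0.063]]
force: [5.6, -0.6, 3.4]
width: -0.001
t 26.48 tipface press x -60.9 y 269.9 z 17.9 yaw -10.18 Fpress 5.6 0.4 3.4 w -0.001 tilt [-0.071 -0.041]
t: 26.65
tcp_pos: [0.4921, 0.1376, -0.0193]
eef_rot: [[-0.062, -0.177, -0.982], [-0.042, -0.983, 0.18], [-0.997, 0.053, 0.053]]
force: [6.4, -1.3, 2.9]
width: 0.001
t 26.65 tipface press x -71.5 y 269.5 z 18.1 yaw -10.24 Fpress 6.6 -0.0 2.9 w 0.001 tilt [-0.062 -0.042]
```

```bash
python3 -m pendant '[[[1,0,6,0,0],[1,0,6,0,0],[0,0,-6,0,0],[0,0,-10,0,0],[-10,0,-6,0,0],[-20,0,0,0,0],[-22,0,0,0,0],[-22,0,0,0,0],[0,0,0,0,0]]]'; python3 pr.py; python3 -c "
from h import *
snap('wrist','w22');snap('top','t22'); im=cv2.imread('pics/t22.png')
cv2.imwrite('pics/t22z.png',cv2.resize(im[170:250,215:345],None,fx=6,fy=6,interpolation=cv2.INTER_CUBIC))
snap('side','s22'); im=cv2.imread('pics/s22.png')
cv2.imwrite('pics/s22z.png',cv2.resize(im[150:270,180:320],None,fx=5.5,fy=5,interpolation=cv2.INTER_CUBIC))"
```

```text
t: 27.4
tcp_pos: [0.5024, 0.1371, 0.0522]
eef_rot: [[-0.075, -0.178, -0.981], [-0.046, -0.982, 0.182], [-0.996, 0.058, 0.065]]
force: [0.4, 0.3, 0.8]
width: 0.004
t 27.4 tipface press x -60.8 y 271.2 z 89.5 yaw -10.27 Fpress 0.3 0.3 0.8 w 0.004 tilt [-0.075 -0.046]
```

View pics/t22z.png

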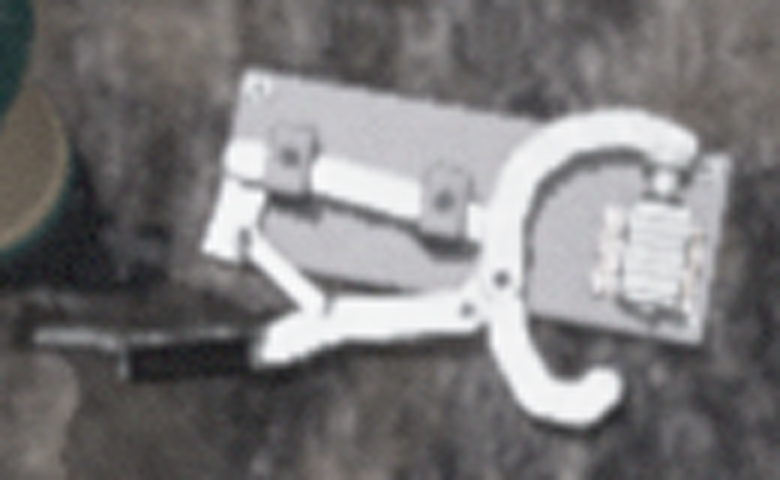

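View pics/s22z.png

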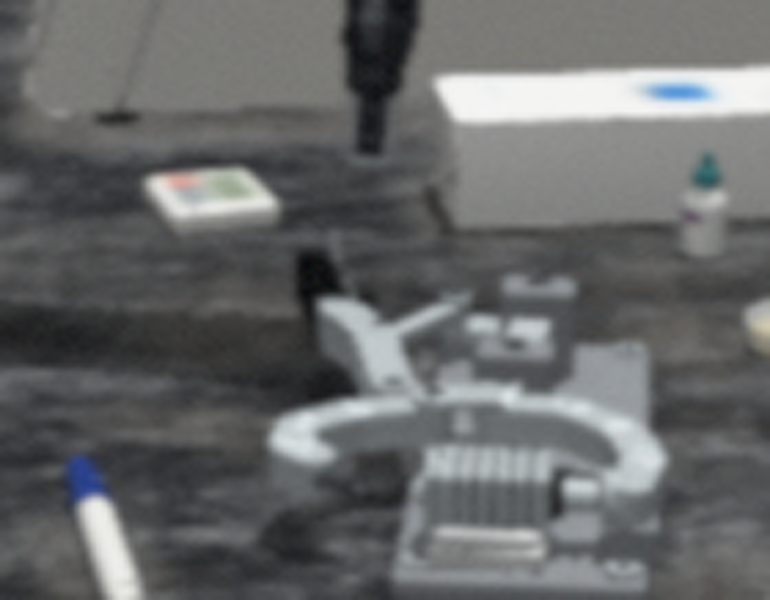

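```bash
python3 -c "
from rig import *
print(close_job())"
```

```text
the job is handed in; nothing more can be done
None
```

I set the steel cartridge in the nest, cap towards the moving jaw, and pushed the handle over centre until it stayed locked with the hand off. I then pushed the release tail until the jaw stood wide open, and handed the job in at about 27.5 s of the 72 s.

**Last checks:**
- **Pictures:** after lock-up they show the cap gap closed. After release the cartridge lies between the rails, the nose stands well clear of the cap, and the robot touches nothing.
- **Lock:** the push fell from 14–18 N to about 2 N as the handle went over centre, and it held when I backed away.
- **Ramming limit:** the highest force reading while pushing was about 25 N.
- **Not measured:** I judged the cap travel and the anvil force from the pictures only.

**What disagreed or went wrong:**
- **Finger tips:** they lie about 38 mm behind the stated TCP, so my first grasp closed on air above the cartridge. I measured the offset from two views and regrasped.
- **Tool tilt:** pushing the handle tilted the tool a little more with each row and stalled the first push. I pushed gently against the back of a fixed bracket, at about 10 N, to straighten it, then finished with bigger steps and the fingers set lower.
- **Hard stop:** after the over-centre point, two short steps pressed the handle on its stop with about 14 N sideways, about 18 N in all.

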